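# Hook out the fallen rings and fill the order bowl

## Task

Two or three turned rings have dropped under the fixed bar guard: draw them out through its open side with the hooked rod (keep the fingers off them until they are clear of the guard), and lay them in the big wooden bowl. Once all the rings are in the bowl, tip all the red beads from the handled cup in over them. Leave the hooked rod standing lengthwise on its painted green place, the cup and the bowl upright on the bench, and the goblet, the pot and the gouge undisturbed.

Things in the scene. Friction and masses are not known exactly. Their poses are not given: they have to be found in the camera images.
- guard: Fixed yellow bar guard, motor on its +x side. Origin on the bench, mid cage. Inside x -125..125, y -75..75 mm; only its -y end is open (corner posts alone, 10 mm). Rail along each x end, plate at +y. Roof: 6 mm bars along x, 25 mm apart, undersides 82 mm up; frame top 89 mm. No floor. Motor: x 135..225 mm, 95 mm high, y -75..75.
- rest (a point): Green place for the hooked rod, painted on the bench (no thickness), 100 mm along its x, 420 mm along its y; the point is its centre, at bench height.
- hook_grip (a point): Hooked rod, 0.16 kg: centre of its orange block (80 mm along x, 26 along y, 44 high), 24 mm above its flat underside. An 8 mm rod runs along +x, axis 30 mm above the underside; 290 mm from the block's centre it turns down as an 8 mm peg ending 1 mm above underside level. It stands by itself, peg down; starts on the green place, pointing about along its +y.
- hook_tip (a point): Hooked rod: lower end of its down-turned peg (at x = 290 mm, y = 0 from the middle of the grip block, 1 mm above the level of the block's underside); same axes as hook_grip. Atop the peg sits a flat stop disc, 40 mm across, 6 mm thick, its underside 25 mm above the peg's end.
- bowl_in (a point): Big loose turned wooden bowl, 0.6 kg; centre of its inner floor, 8 mm above the bench. Outside radius 60 mm at the foot and 86 mm at the rim, rim 60 mm above the bench, wall 6 mm.
- cup_grip (a point): White flared cup with fixed arch handle, 0.18 kg; centre of the blue bar, 92 mm above the cup's underside. Bar 113 mm along x, 14 along y, 26 high; 8 mm posts at x +-52 mm carry it, free to grip between. Foot radius 28, rim radius 55 mm at 45 mm up, wall 4 mm, inner wall 31 degrees off the axis: tipped 85 degrees about x it empties.
- goblet: Bystander: turned goblet, 52 mm across, 95 mm high; origin under its centre.
- pot: Bystander: dark lidded pot, 84 mm across, 90 mm high; origin under its centre.
- gouge: Bystander: turning gouge 280 mm long along its x, 26 mm thick; origin on the bench near its middle.
- ring0_mid (a point): Dark turned wooden ring, 50 mm outside, 30 mm hole, 16 mm high, 25 g, lying flat on the bench under the guard at the start; the point is its centre, 8 mm above its underside. Two or three of the three rings are present (None if absent).
- ring1_mid (a point): Dark turned wooden ring, 50 mm outside, 30 mm hole, 16 mm high, 25 g, lying flat on the bench under the guard at the start; the point is its centre, 8 mm above its underside. Two or three of the three rings are present (None if absent).
- ring2_mid (a point): Dark turned wooden ring, 50 mm outside, 30 mm hole, 16 mm high, 25 g, lying flat on the bench under the guard at the start; the point is its centre, 8 mm above its underside. Two or three of the three rings are present (None if absent).
- bead0_center (a point): Red wooden bead, 20 mm ball, 10 g, in the cup at the start; the point is its centre.
- bead1_center (a point): Red wooden bead, 20 mm ball, 10 g, in the cup at the start; the point is its centre.
- bead2_center (a point): Red wooden bead, 20 mm ball, 10 g, in the cup at the start; the point is its centre.
- bead3_center (a point): Red wooden bead, 20 mm ball, 10 g, in the cup at the start; the point is its centre.
- bead4_center (a point): Red wooden bead, 20 mm ball, 10 g, in the cup at the start; the point is its centre.
- bead5_center (a point): Red wooden bead, 20 mm ball, 10 g, in the cup at the start; the point is its centre.
Mind the look-alikes: they are no part of the job. Several things look just like the part that bears bowl_in: the one meant starts farthest to the robot's right.

How it is judged (in metres and radians):
On the way, in this order (a step that is already met when the one before it is completed fails the run):
1. all the rings are clear of the guard's open side (y of each of ring0_mid, ring1_mid, ring2_mid in the frame of guard below -0.1 m), for 0.2 s.
2. all the rings are in the bowl (horizontal distance between each of ring0_mid, ring1_mid, ring2_mid and bowl_in below 0.08 m and height (world z) of each of ring0_mid, ring1_mid, ring2_mid below 0.075 m), for 0.2 s.
3. all the beads are in the bowl (horizontal distance between each of bead0_center, bead1_center, bead2_center, bead3_center, bead4_center, bead5_center and bowl_in below 0.08 m and height (world z) of each of bead0_center, bead1_center, bead2_center, bead3_center, bead4_center, bead5_center below 0.075 m), for 0.2 s.
At the end, for the whole second after the job is handed in: All present rings and all six beads lie in the bowl (centres within 80 mm of its axis, under 75 mm high); bowl and cup stand upright on the bench (within 0.1 rad); the hooked rod stands on its mat, grip and hook tip within 40 mm of the mat's long centre line (all of step 2 and all of step 3 and angle between each of bowl_in, hook_grip, cup_grip's own z axis and vertical below 0.1 rad and x of hook_grip in the frame of rest between -0.04 and 0.04 m and y of hook_grip in the frame of rest between -0.21 and 0.21 m and x of hook_tip in the frame of rest between -0.04 and 0.04 m and y of hook_tip in the frame of rest between -0.21 and 0.21 m and height (world z) of hook_grip below 0.032 m and height (world z) of cup_grip below 0.1 m); the robot touches nothing.
It fails at once if fingers touch a ring that is still under the guard ((contact force between the fingers and ring0 above 0.5 N and y of ring0_mid in the frame of guard between -0.075 and 0.075 m and height (world z) of ring0_mid below 0.07 m and x of ring0_mid in the frame of guard between -0.125 and 0.125 m) or (contact force between the fingers and ring1 above 0.5 N and y of ring1_mid in the frame of guard between -0.075 and 0.075 m and height (world z) of ring1_mid below 0.07 m and x of ring1_mid in the frame of guard between -0.125 and 0.125 m) or (contact force between the fingers and ring2 above 0.5 N and y of ring2_mid in the frame of guard between -0.075 and 0.075 m and height (world z) of ring2_mid below 0.07 m and x of ring2_mid in the frame of guard between -0.125 and 0.125 m)).
It fails at once if a bystander is moved more than 4 cm or knocked over (distance of any of goblet, pot, gouge from where it was at the start of the episode above 0.04 m or angle between any of goblet, pot's own z axis and vertical above 0.5 rad).
Of ring0, ring1, ring2 only 2 to 3 are there at a start; the rules pass over those that are not, and their reading is None.
At some moment in a run one of ring0, ring1, ring2 may be knocked a few centimetres aside while the robot is not near it.
It also fails if it takes over 210 s, if anything falls off the work surface, if the arm or the gripper's body presses on something with over 40 N, if the wrist force passes 120 N, or if a joint passes its speed limit or range.

## Robot

A 7-joint arm with a two-finger parallel gripper is mounted at the origin on the work surface. World frame = base frame: x ahead of the robot, y to its left, z up, the work surface at z = 0. Lengths are in mm, angles in rad, forces in N, time in s.
With the tool pointing down it reaches from about 400 to 875 mm from the base axis. Payload 4.4 kg.
Tool frame: the origin (TCP) lies at the very end of the fingers, on their centre line; the grasp point (between the pads) lies 19 mm behind it; y points along the fingers, z is the direction in which the jaws open and shut, and the axes are right-handed (so a half turn about y gives the same grasp; the last joint's range is limited). The gripper opens to 85 mm and grips with 20 to 120 N. Pads are 22 mm wide; open, the fingers measure 114 mm over their backs; the gripper's body (76 mm by 85 mm) begins 54 mm behind the grasp point. The pads swing forward as they close: fully open they stand 13 mm farther back than shut.
Start: joints at [-1.366, 0.628, 0.038, 1.517, -0.027, 0.996, -0.02], TCP at [173.852, 626.333, 231.313] pointing down, gripper open.
Joint ranges: [-3.06, 3.06], [-0.37, 2.12], [-1.25, 1.32], [0.18, 2.47], [-1.1, 4.24], [0.23, 1.98], [-2.94, 2.94]. Speed limits (rad/s): [2.57, 2.57, 3.14, 3.14, 3.14, 3.14, 3.14].

## Interface

Orientations are given as [roll, pitch, yaw] about the fixed x, y, z axes, in that order (R = Rz(yaw) Ry(pitch) Rx(roll)).
In Python, from cell import ctrl, imaging, finish_job gives the robot as it stands.
- The arm moves only by the shell command python3 -m inch 'ROWS'. ROWS is JSON, one flat list of numbers, 7 for each row, row after row: the opening, from 0 (shut) to 1 (fully open), then the shift along the tool's x, y, z in cm, then the turn, a rotation vector about the tool's x, y, z in degrees. A call has 1 to 12 rows; each row is the pose to reach, as a shift and turn from the pose commanded when the call began, along the tool's axes at that moment; what a row does not reach only later rows make up. A row lasts 1/10 s, in which the tool goes at most 50 mm and 8.59 degrees, less where a joint would pass 70% of its speed; a pose out of reach is approached as far as the arm can. A call with a gripper value outside its range is refused whole. The fingers move at their own pace and stop on an object; the grip force is fixed at half the most. Time passes only in rows, so rows that repeat a pose let the fingers close. It gives the time, the measured TCP pose, the force and the opening at its end, in the units of the state.
- ctrl.read_state(): the state, without advancing time (a new reading comes with each control period).
- imaging.get_image(name): name is "side" or "top"; returns a dict with "img" (400x640x3 uint8, red, green, blue), "fx", "fy", "cx", "cy" (pixels), "dist" ([k1, k2, p1, p2, k3] as OpenCV has them; the pictures are not rectified), "R" (3x3) and "t" (3): a world point X has camera coordinates R X + t. Camera axes: x right, y down, z forward; pixel columns grow to the right and rows downward; lengths in mm; the calibration is good to about 2 mm. A picture is of the moment at which its call begins. There is no depth.
- finish_job(): hands the job in, once; it reports no verdict.
The state is a dict: "clock": time; "qpos": joint angles; "qd": joint speeds; "tau": joint torques, N m; "eef_pos": TCP position; "tool_rot": TCP orientation; "force": force on the tool from outside, world axes, zero at the start; "torque": the same for the moment, N m; "width": finger opening in mm.
Only numpy, scipy, OpenCV 4.12 (cv2) and the standard library are available. Lean on these libraries where they do the work, as an engineer would, in place of code of your own. Each camera call takes 0.05 s, during which the arm holds its last target.

## Working session

There is one attempt and no reset: what is moved stays moved. The work goes in short steps, Python scripts to look and compute and a shell command to move; the robot and the scene stay as the last step left them, time stands still between calls to the robot, and variables do not carry over. Pictures are saved under pics/ and viewed, and the job is handed in when it is done.

```bash
ls; mkdir -p pics; python3 - <<'E'
from cell import ctrl, imaging
import cv2
print(ctrl.read_state())
for n in("side","top"):
    d=imaging.get_image(n); cv2.imwrite(f"pics/{n}0.png",d["img"][:,:,::-1]); print({k:v for k,v in d.items() if k!="img"})
E
```

```text
pics
{'clock': 0.0, 'qpos': array([-1.36577509,  0.62933432,  0.03841701,  1.51833619, -0.02699923,
        0.99630054, -0.02001682]), 'qd': array([-0.00128718, -0.00161193, -0.00069417, -0.00162979, -0.00114372,
       -0.00233888,  0.00069898]), 'tau': array([-1.61777907e-04, -5.63410842e+01,  1.22618929e+00, -1.93442005e+01,
        1.09494198e-02,  1.07235930e-02, -3.86117080e-06]), 'eef_pos': array([173.68470356, 625.73496642, 230.40645205]), 'tool_rot': array([-1.57265756e+00, -9.34300596e-06, -2.70816734e-01]), 'force': array([ 0.35923398,  0.78185266, -0.32612624]), 'torque': array([ 0.03175728, -0.07231484, -0.01115207]), 'width': 85.20181161067227}
{'fx': 375.83510361248136, 'fy': 375.83510361248136, 'cx': 316.84203023829167, 'cy': 203.08294347348496, 'dist': array([-0.0497945,  0.       ,  0.       ,  0.       ,  0.       ]), 'R': array([[ 8.01724692e-01, -5.97693463e-01, -2.06373799e-04],
       [-4.39111051e-01, -5.88773584e-01, -6.78621509e-01],
       [ 4.05486132e-01,  5.44158241e-01, -7.34488125e-01]]), 't': array([-453.32539293,  308.41034725,  949.24468267])}
{'fx': 426.2766538502648, 'fy': 426.2766538502648, 'cx': 325.91784908184263, 'cy': 200.30247986794402, 'dist': array([-0.07284351,  0.        ,  0.        ,  0.        ,  0.        ]), 'R': array([[-0.14040774, -0.99009186, -0.00194129],
       [-0.96898698,  0.13781696, -0.20511146],
       [ 0.20334673, -0.02691816, -0.9787367 ]]), 't': array([  47.88157193,  542.3157146 , 1032.53206599])}
```

View pics/side0.png

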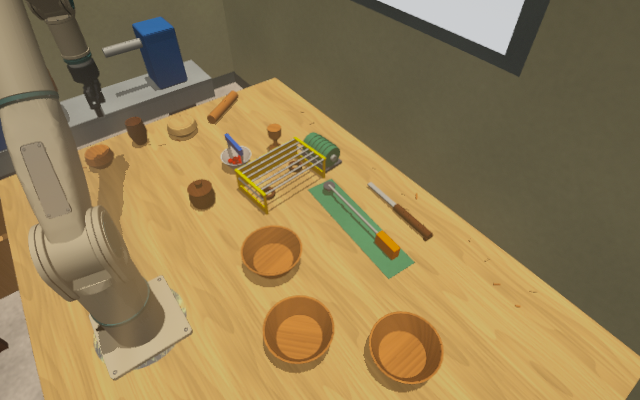

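View pics/top0.png

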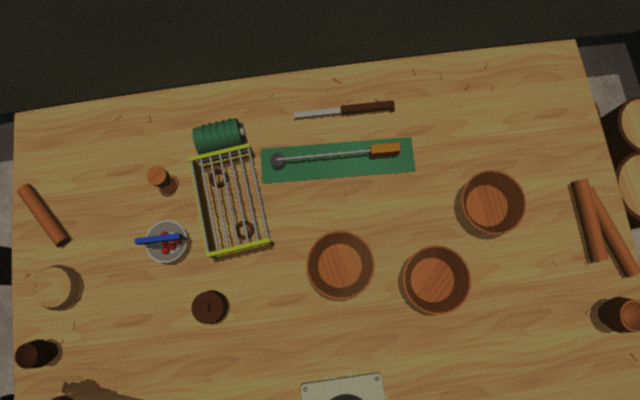

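```bash
cat > h.py <<'E'
from cell import ctrl, imaging
import cv2, numpy as np
from scipy.spatial.transform import Rotation as Rn
def cam(n):
    d=imaging.get_image(n); d['K']=np.array([[d['fx'],0,d['cx']],[0,d['fy'],d['cy']],[0,0,1.]]); return d
def cast(d,px,z):
    px=np.array(px,float).reshape(-1,1,2)
    u=cv2.undistortPoints(px,d['K'],d['dist']).reshape(-1,2)
    r=np.c_[u,np.ones(len(u))]@d['R']; c=-d['R'].T@d['t']
    return c+r*((np.reshape(z,(-1,1))-c[2])/r[:,2:])
def proj(d,P):
    return cv2.projectPoints(np.array(P,float).reshape(-1,1,3),cv2.Rodrigues(d['R'])[0],d['t'],d['K'],d['dist'])[0].reshape(-1,2)
def crop(d,x0,y0,x1,y1,s,name):
    cv2.imwrite('pics/'+name,cv2.resize(d['img'][y0:y1,x0:x1,::-1],None,fx=s,fy=s,interpolation=cv2.INTER_CUBIC))
def mask(d,lo,hi,roi=None):
    m=cv2.inRange(cv2.cvtColor(d['img'],cv2.COLOR_RGB2HSV),np.array(lo),np.array(hi))
    if roi: k=np.zeros_like(m);x0,y0,x1,y1=roi;k[y0:y1,x0:x1]=255;m&=k
    return m
def toolT():
    s=ctrl.read_state(); return s, Rn.from_euler('xyz',s['tool_rot']).as_matrix()
def rel(target,yaw_deg=None):
    """world target (mm) -> tool shift cm"""
    s,R=toolT(); return np.round(R.T@(np.array(target)-s['eef_pos'])/10,2)
E
python3 - <<'E'
from h import *
t=cam('top');s=cam('side')
crop(t,120,120,290,270,4.5,'topcage.png'); crop(s,210,110,450,290,3.2,'sidecage.png')
print(toolT())
for n,d,px in(('top',t,(493,203)),):
    print(cast(d,px,8))
E
```

```text
({'clock': 0.2, 'qpos': array([-1.36578213,  0.62901682,  0.03843539,  1.51800098, -0.0269984 ,
        0.99629862, -0.01998943]), 'qd': array([-0.0014415 , -0.00352404,  0.0030151 , -0.00345216, -0.00115782,
       -0.00156768, -0.00242813]), 'tau': array([-2.40985528e-04, -5.63237894e+01,  1.22539245e+00, -1.93448764e+01,
        1.09364130e-02,  8.03148461e-03,  1.31597167e-05]), 'eef_pos': array([173.73937879, 625.94940177, 230.71976933]), 'tool_rot': array([-1.57200317e+00,  1.17486734e-05, -2.70789135e-01]), 'force': array([-0.51446894,  0.23744255,  0.06031929]), 'torque': array([-0.04068506,  0.01727584,  0.03695725]), 'width': 85.41732806106225}, array([[ 9.63560109e-01, -3.34141305e-04,  2.67491690e-01],
       [-2.67491899e-01, -1.15972323e-03,  9.63559411e-01],
       [-1.17486734e-05, -9.99999272e-01, -1.20684313e-03]]))
[[ 482.92624984 -474.94552826    8.        ]]
```

```bash
python3 -m inch --help 2>&1 | head -5
```

```text
invalid input: not JSON, or not a number
```

View pics/topcage.png

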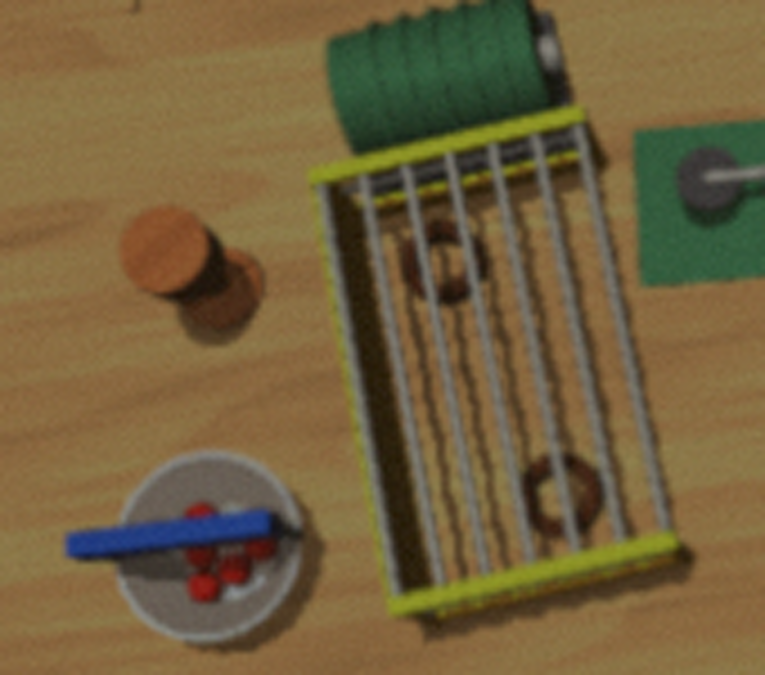

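View pics/sidecage.png

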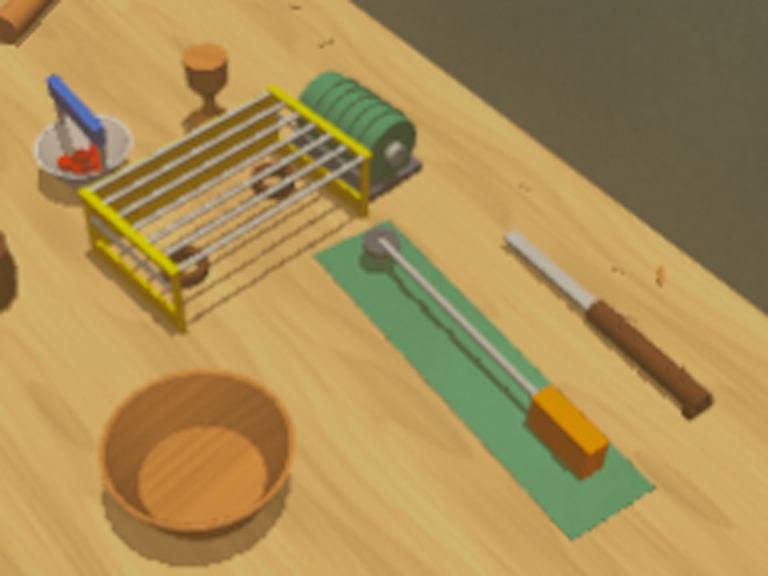

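```bash
python3 - <<'E'
from h import *
t=cam('top');s=cam('side')
c=np.array([[312,175],[583,115],[395,605],[675,545]])/4.5+120
print('corners',cast(t,c,89).round(0).tolist())
r=np.array([[446,262],[563,495]])/4.5+120
rt=cast(t,r,16); print('rings top',rt.round(1).tolist())
r=np.array([[273,180],[188,265]])/3.2+[210,110]
print('rings side',cast(s,r,16).round(1).tolist())
for n,d in(('top',t),('side',s)):
    m=mask(d,(10,190,150),(22,255,255),(360,130,420,165) if n=='top' else (365,225,410,262))
    cnt=max(cv2.findContours(m,0,2)[0],key=cv2.contourArea); print(n,'orange',cv2.minAreaRect(cnt),cv2.contourArea(cnt))
    g=mask(d,(60,80,40),(85,255,200),(258,130,420,190) if n=='top' else (305,175,415,275))
    cnt=max(cv2.findContours(g,0,2)[0],key=cv2.contourArea); rr=cv2.minAreaRect(cv2.convexHull(cnt)); 
    box=cv2.approxPolyDP(cv2.convexHull(cnt),6,True).reshape(-1,2)
    print('mat',cast(d,box,0).round(0).tolist())
    b=mask(d,(105,120,60),(125,255,255),(100,100,260,270)) 
    cnt=max(cv2.findContours(b,0,2)[0],key=cv2.contourArea); print('blue',cv2.minAreaRect(cnt))
crop(t,250,120,430,200,4.4,'toprod.png'); crop(t,370,160,560,330,4,'topbowl.png');crop(t,120,210,240,280,6,'topcup.png')
E
```

```text
corners [[693.0, 302.0, 89.0], [706.0, 145.0, 89.0], [444.0, 275.0, 89.0], [456.0, 121.0, 89.0]]
rings top [[652.7, 246.4, 16.0], [503.1, 190.9, 16.0]]
rings side [[650.7, 242.2, 16.0], [505.5, 186.1, 16.0]]Traceback (most recent call last):
  File "<stdin>", line 11, in <module>
ValueError: max() iterable argument is empty
```

```bash
python3 - <<'E'
from h import *
t=cam('top');s=cam('side')
for n,d in(('top',t),('side',s)):
    m=mask(d,(8,200,110),(20,255,255),(360,130,420,165) if n=='top' else (365,225,410,262))
    cs=cv2.findContours(m,0,2)[0]
    if cs:cnt=max(cs,key=cv2.contourArea); print(n,'orange',cv2.minAreaRect(cnt),cv2.contourArea(cnt))
    g=mask(d,(55,60,30),(90,255,200),(258,130,420,190) if n=='top' else (305,175,415,275))
    cs=cv2.findContours(g,0,2)[0]
    if cs:
        cnt=max(cs,key=cv2.contourArea)
        box=cv2.approxPolyDP(cv2.convexHull(cnt),4,True).reshape(-1,2)
        print('mat',box.tolist(),cast(d,box,0).round(0).tolist())
crop(t,250,120,430,200,4.4,'toprod.png'); crop(t,450,160,540,250,6,'topbowl.png');crop(t,120,210,240,280,6,'topcup.png')
E
```

```text
top orange ((396.4500427246094, 149.65000915527344), (5.0596442222595215, 0.9486832022666931), 18.43494987487793) 1.0
mat [[410, 138], [413, 170], [263, 182], [262, 149]] [[698.0, -287.0, 0.0], [606.0, -278.0, 0.0], [630.0, 132.0, 0.0], [724.0, 124.0, 0.0]]
side orange ((386.75, 244.25), (29.698484420776367, 13.435027122497559), 45.0) 268.0
mat [[310, 189], [322, 184], [413, 262], [385, 274]] [[635.0, 132.0, 0.0], [682.0, 127.0, -0.0], [698.0, -285.0, 0.0], [606.0, -266.0, 0.0]]
```

View pics/toprod.png

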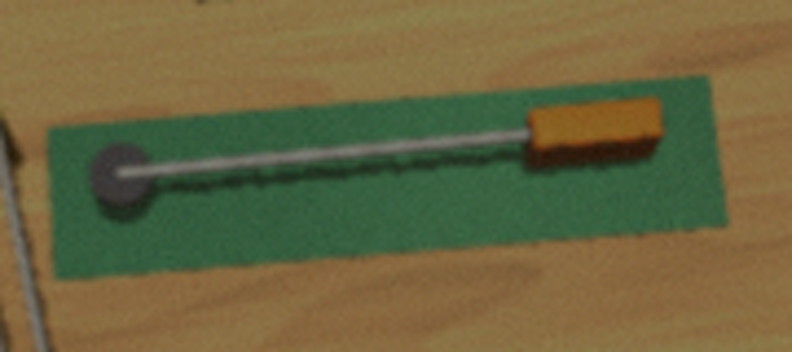

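View pics/topbowl.png

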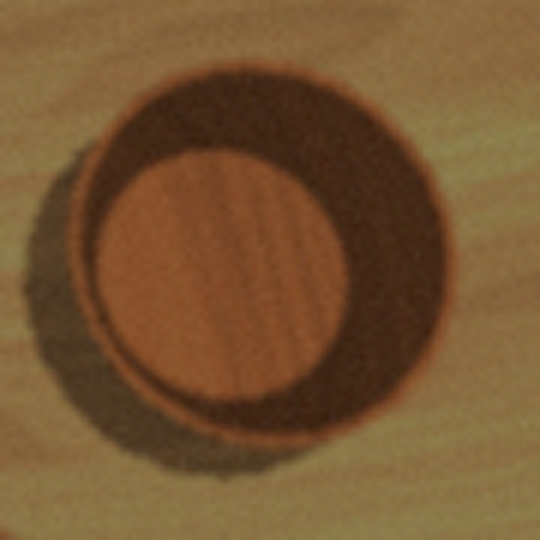

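View pics/topcup.png

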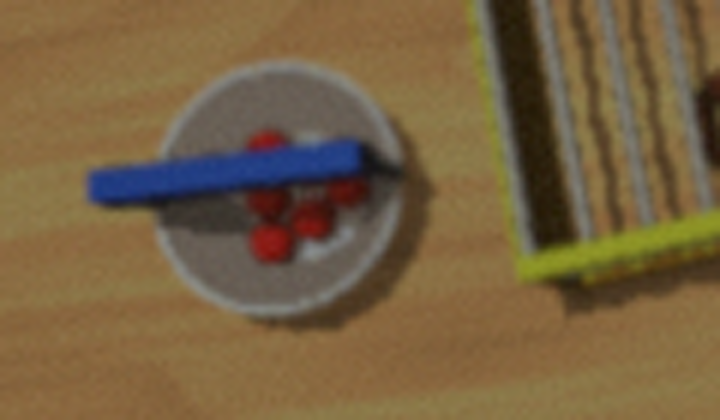

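```bash
python3 - <<'E'
from h import *
t=cam('top')
g=cast(t,np.array([597,124])/4.4+[250,120],46)[0]; p=cast(t,np.array([[120,172]])/4.4+[250,120],34)[0]
print('grip',g,'tip',p,np.linalg.norm((g-p)[:2]),np.degrees(np.arctan2((p-g)[1],(p-g)[0])))
print('mat c',np.mean([[698,-287],[606,-278],[630,132],[724,124]],0))
print('bowl',cast(t,np.array([[262,253]])/6+[450,160],60),cast(t,np.array([[222,275]])/6+[450,160],8))
b=np.array([[90,186],[362,156]])/6+[120,210]
print('bar',cast(t,b,105))
print('cup rim',cast(t,np.array([[281,188]])/6+[120,210],45))
E
```

```text
grip [ 663.33585381 -205.92442922   46.        ] tip [677.71850557  83.19734674  34.        ] 289.4792946048707 87.15211181404082
mat c [664.5  -77.25]
bowl [[ 477.31752271 -454.96984003   60.        ]] [[ 477.64597908 -456.9013398     8.        ]]
bar [[498.82962481 445.84087571 105.        ]
 [495.77344705 333.50580345 105.        ]]
cup rim [[497.09339768 389.07328435  45.        ]]
```

```bash
cat >> h.py <<'E'
def relrot(target,jaw_heading=None,down=True):
    """shift (cm) and rotvec(deg) in tool axes to world target with tool down, jaw z at heading deg"""
    s,R=toolT(); p=R.T@(np.array(target)-s['eef_pos'])/10
    a=np.radians(jaw_heading); z=np.array([np.cos(a),np.sin(a),0]); y=np.array([0,0,-1.]); G=np.c_[np.cross(y,z),y,z]
    return np.round(p,2),np.round(np.degrees(Rn.from_matrix(R.T@G).as_rotvec()),2)
E
python3 - <<'E'
from h import *
t=cam('top')
print(relrot((663.3,-206,230),-2.85), cast(t,[[340,265],[437,280],[208,307]],60))
E
```

```text
(array([ 69.43,   0.13, -67.1 ]), array([ 0.  , 77.33,  0.  ])) [[ 376.27237865  -40.26015653   60.        ]
 [ 305.48789293 -271.7601335    60.        ]
 [ 319.69876412  293.94388123   60.        ]]
```

```bash
python3 -m inch '[1,69.4,0,-67.1,0,77.3,0,1,69.4,0,-67.1,0,77.3,0,1,69.4,0,-67.1,0,77.3,0,1,69.4,0,-67.1,0,77.3,0,1,69.4,0,-67.1,0,77.3,0,1,69.4,0,-67.1,0,77.3,0,1,69.4,0,-67.1,0,77.3,0,1,69.4,0,-67.1,0,77.3,0,1,69.4,0,-67.1,0,77.3,0,1,69.4,0,-67.1,0,77.3,0,1,69.4,0,-67.1,0,77.3,0,1,69.4,0,-67.1,0,77.3,0]'; python3 -c "
from h import *
print(ctrl.read_state()['qpos']);print(relrot((663.3,-206,90),-2.85))"
```

```text
clock: 1.7
eef_pos: [478.8, 107.5, 231.6]
tool_rot: [-1.57, 0.001, -1.619]
force: [1.4, 1.1, -0.0]
width: 85.1
[-0.59213689  0.43190727  0.44309138  1.95982337 -0.25287229  0.80249598
 -0.05624639]
(array([30.43, 14.16, 19.94]), array([-0.04,  0.07, -0.04]))
```

```bash
python3 -m inch '[1,30.4,0,19.9,0,0,0,1,30.4,0,19.9,0,0,0,1,30.4,0,19.9,0,0,0,1,30.4,0,19.9,0,0,0,1,30.4,0,19.9,0,0,0,1,30.4,0,19.9,0,0,0,1,30.4,0,19.9,0,0,0,1,30.4,14.1,19.9,0,0,0,1,30.4,14.1,19.9,0,0,0,1,30.4,14.1,19.9,0,0,0,1,30.4,14.1,19.9,0,0,0,1,30.4,14.1,19.9,0,0,0]'; python3 - <<'E'
from h import *
print(ctrl.read_state()['qpos']);print(relrot((663.3,-206,10),-2.85))
t=cam('top');s=cam('side')
crop(t,250,100,430,200,4.4,'a.png');crop(s,300,150,480,290,4,'b.png')
E
```

```text
clock: 2.9
eef_pos: [661.8, -204.4, 90.6]
tool_rot: [-1.571, -0.0, -1.62]
force: [-0.1, -0.9, 0.7]
width: 85.3
[ 0.06980562  0.87480341  0.34993382  1.50370047 -0.36482729  0.82857065
  0.50323734]
(array([0.15, 8.06, 0.16]), array([0.03, 0.03, 0.  ]))
```

View pics/a.png

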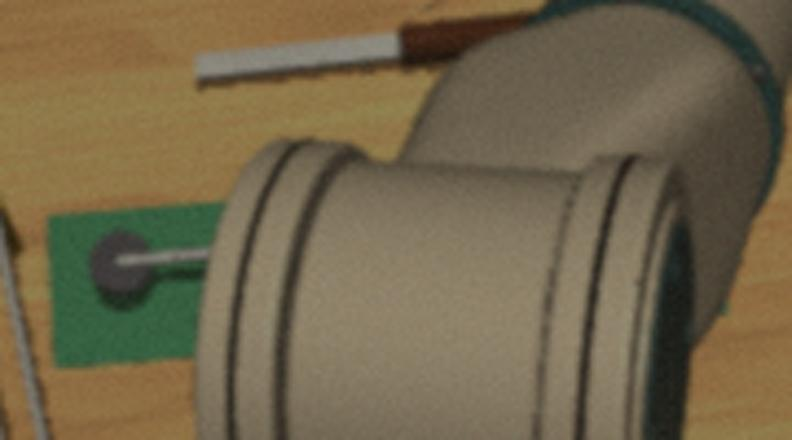

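View pics/b.png

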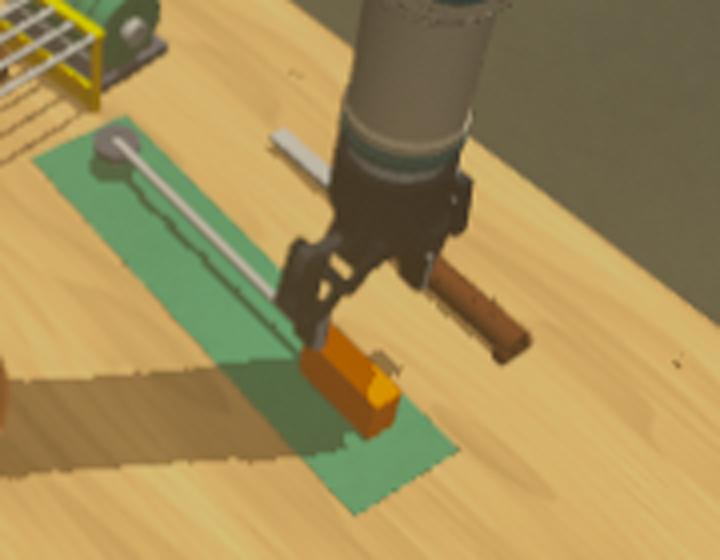

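```bash
python3 -m inch '[1,0.15,4,0.15,0,0,0,1,0.15,8.05,0.15,0,0,0,1,0.15,8.05,0.15,0,0,0,0,0.15,8.05,0.15,0,0,0,0,0.15,8.05,0.15,0,0,0,0,0.15,8.05,0.15,0,0,0,0,0.15,8.05,0.15,0,0,0,0,0.15,8.05,0.15,0,0,0,0,0.15,8.05,0.15,0,0,0,0,0.15,8.05,0.15,0,0,0]'; python3 - <<'E'
from h import *
t=cam('top');s=cam('side')
print(ctrl.read_state()['qpos'])
crop(t,120,120,290,270,4.4,'a.png');crop(s,300,150,480,290,4,'b.png')
E
```

```text
clock: 4.0
eef_pos: [664.7, -206.4, 12.0]
tool_rot: [-1.567, -0.001, -1.62]
force: [-0.5, 0.5, 7.1]
width: 25.1
[ 0.09363054  0.97796043  0.30871076  1.52046414 -0.4006343   0.70277369
  0.53255187]
```

View pics/b.png

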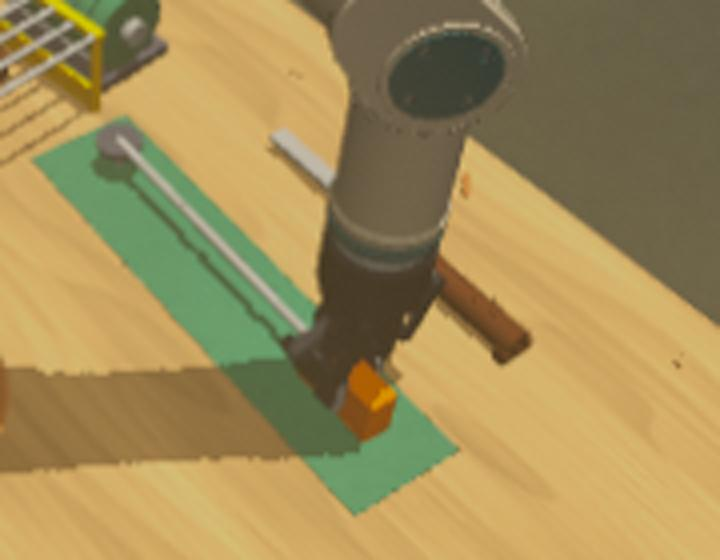

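View pics/a.png

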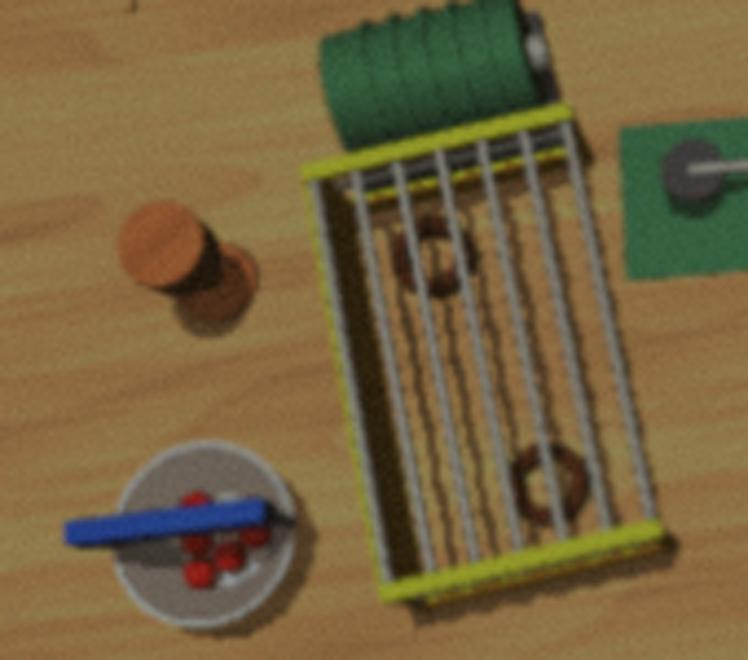

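```bash
python3 -m inch '[0,0,-2.5,0,0,0,0,0,0,-2.5,0,0,0,0,0,0,-2.5,0,0,0,0]'; python3 - <<'E'
from h import *
t=cam('top');s=cam('side')
crop(t,250,100,430,200,4.4,'a.png');crop(s,300,150,390,220,8,'b.png')
E
```

```text
clock: 4.4
eef_pos: [663.4, -206.0, 35.0]
tool_rot: [-1.57, -0.0, -1.62]
force: [-0.6, 0.4, -2.5]
width: 25.0
```

View pics/b.png

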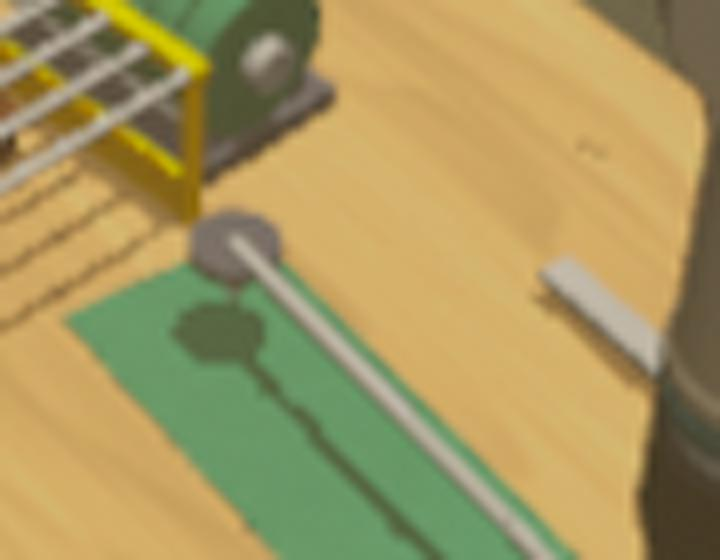

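View pics/a.png

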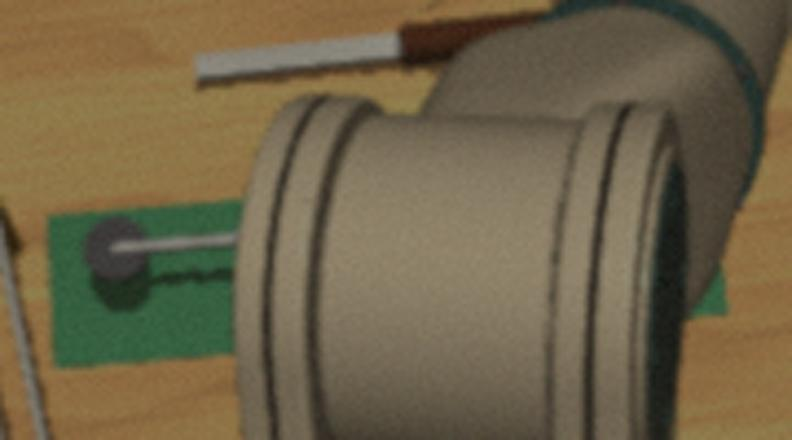

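```bash
cat >> h.py <<'E'
def tri(a,pa,b,pb):
    u=[cv2.undistortPoints(np.array(p,float).reshape(1,1,2),d['K'],d['dist']).reshape(2,1) for d,p in((a,pa),(b,pb))]
    X=cv2.triangulatePoints(np.c_[a['R'],a['t']],np.c_[b['R'],b['t']],*u).ravel(); return X[:3]/X[3]
E
python3 - <<'E'
from h import *
t=cam('top');s=cam('side')
print(tri(t,np.array([117,248])/4.4+[250,100],s,np.array([235,247])/8+[300,150]))
E
```

```text
[679.44781877  83.10474209  50.41103767]
```

```bash
python3 -m inch '[0,0,-0.5,-1,0,0,0,0,-4,-0.5,-1.8,0,0,0,0,-8,-0.5,-2.6,0,0,0,0,-12,-0.5,-3.2,0,0,0,0,-15.9,-0.5,-3.6,0,0,0,0,-15.9,-0.5,-3.6,0,0,0,0,-15.9,-0.5,-3.6,0,0,0]'; python3 - <<'E'
from h import *
t=cam('top');s=cam('side')
crop(t,150,120,310,250,4.8,'a.png');crop(s,230,130,350,220,6.5,'b.png')
E
```

```text
clock: 5.3
eef_pos: [634.7, -43.5, 39.1]
tool_rot: [-1.572, 0.0, -1.617]
force: [0.4, -1.5, -2.0]
width: 25.3
```

View pics/b.png

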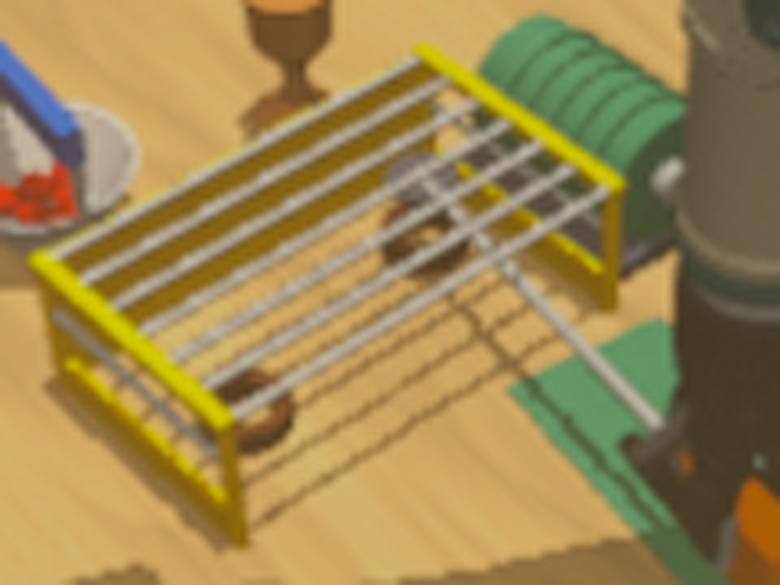

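View pics/a.png

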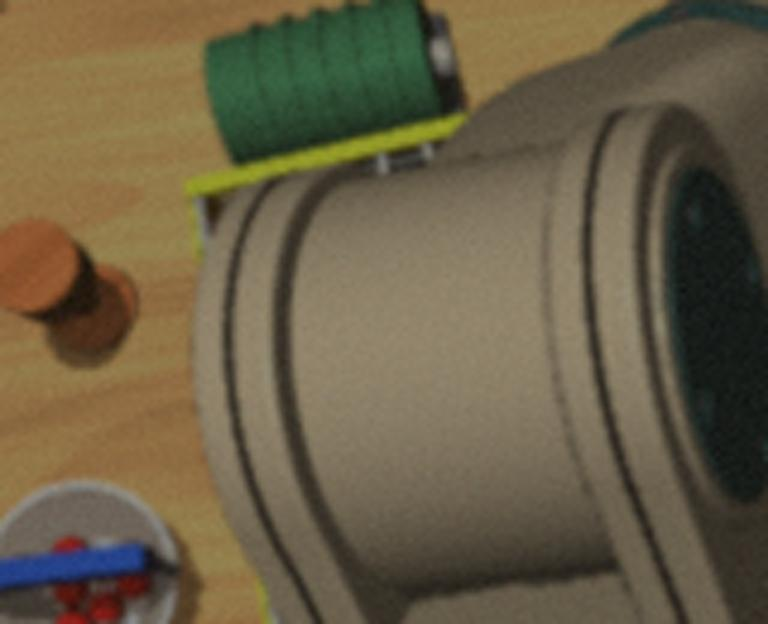

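```bash
python3 - <<'E'
from h import *
s=cam('side');t=cam('top')
f=lambda P:((proj(s,P)-[230,130])*6.5).round(0).tolist()
print('exp disc',f([651,245.5,57]),f([651,245.5,52]), 'ring c', f([651.7,244.3,16]),f([650.7,242.2,16]))
print(cast(s,np.array([422,178])/6.5+[230,130],[54])) 
print(cast(s,np.array([427,235])/6.5+[230,130],[16])) 
E
```

```text
exp disc [[418.0, 175.0]] [[419.0, 182.0]] ring c [[424.0, 233.0]] [[425.0, 236.0]]
[[652.86200295 244.95602032  54.        ]]
[[652.02644961 241.76767241  16.        ]]
```

```bash
python3 -m inch '[0,0.2,1.2,0,0,0,0,0,0.2,2.5,0,0,0,0,0,0.2,2.5,0,0,0,0,0,0.2,2.5,0,0,0,0]'; python3 - <<'E'
from h import *
s=cam('side')
crop(s,230,130,350,220,6.5,'b.png')
E
```

```text
clock: 5.9
eef_pos: [634.2, -47.5, 13.8]
tool_rot: [-1.573, 0.0, -1.62]
force: [-0.0, 0.2, -1.1]
width: 25.0
```

View pics/b.png

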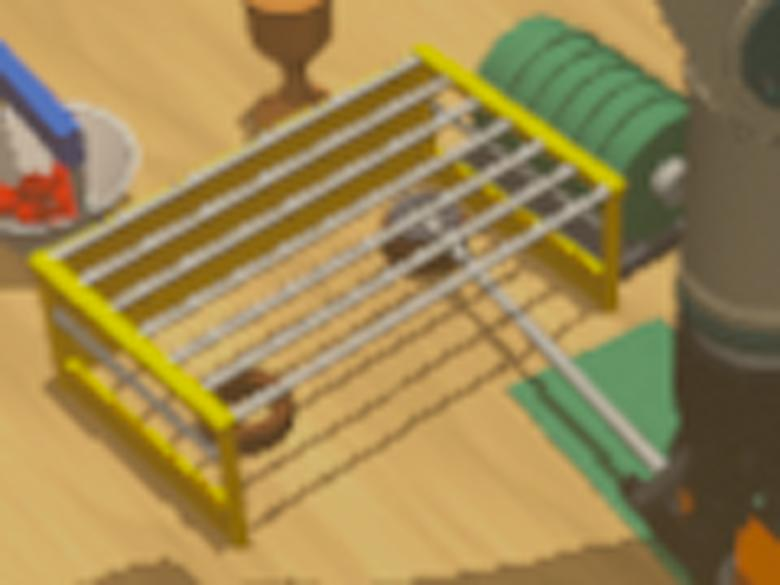

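```bash
python3 -m inch '[0,1,0,0.15,0,0,0,0,3,0,0.4,0,0,0,0,5,0,0.7,0,0,0,0,7,0,1.0,0,0,0,0,9,0,1.3,0,0,0,0,11,0,1.6,0,0,0,0,13,0,1.9,0,0,0,0,15,0,2.2,0,0,0,0,17,0,2.5,0,0,0,0,18.8,0,2.7,0,0,0,0,18.8,0,2.7,0,0,0]'; python3 - <<'E'
from h import *
s=cam('side');t=cam('top')
crop(s,230,130,400,250,4.5,'b.png')
E
```

```text
clock: 7.05
eef_pos: [651.9, -241.8, 15.2]
tool_rot: [-1.57, -0.004, -1.624]
force: [-1.0, -0.5, -1.9]
width: 25.5
```

View pics/b.png

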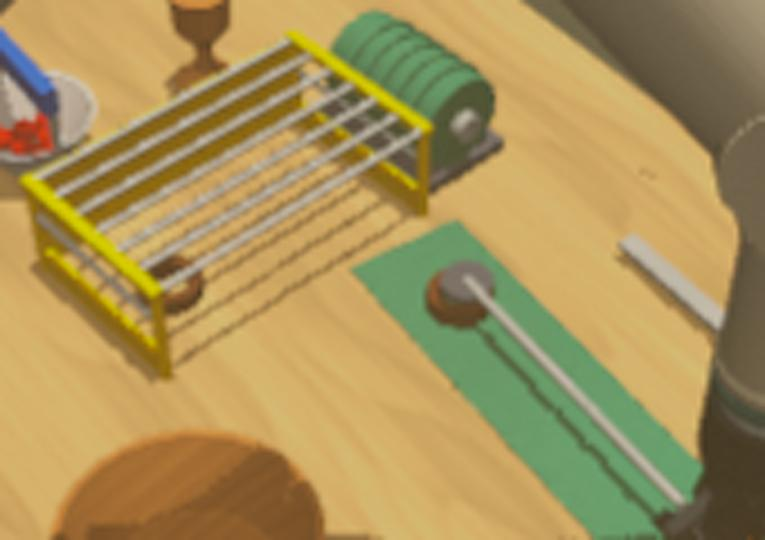

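```bash
python3 -m inch '[0,0.2,0,-1.5,0,0,0,0,0.5,0,-3,0,0,0,0,0.8,0,-4.5,0,0,0,0,1,0,-6,0,0,0,0,1.2,0,-7.5,0,0,0,0,1.4,0,-9,0,0,0,0,1.4,0,-9,0,0,0,0,1.4,-1.5,-9,0,0,0,0,1.4,-3.5,-9,0,0,0,0,1.4,-3.5,-9,0,0,0]'; python3 - <<'E'
from h import *
s=cam('side');t=cam('top')
crop(s,230,130,400,250,4.5,'b.png');crop(t,150,120,350,250,4,'a.png')
E
```

```text
clock: 8.15
eef_pos: [565.7, -246.2, 53.1]
tool_rot: [-1.564, -0.002, -1.618]
force: [1.5, -0.7, -2.3]
width: 25.3
```

View pics/b.png

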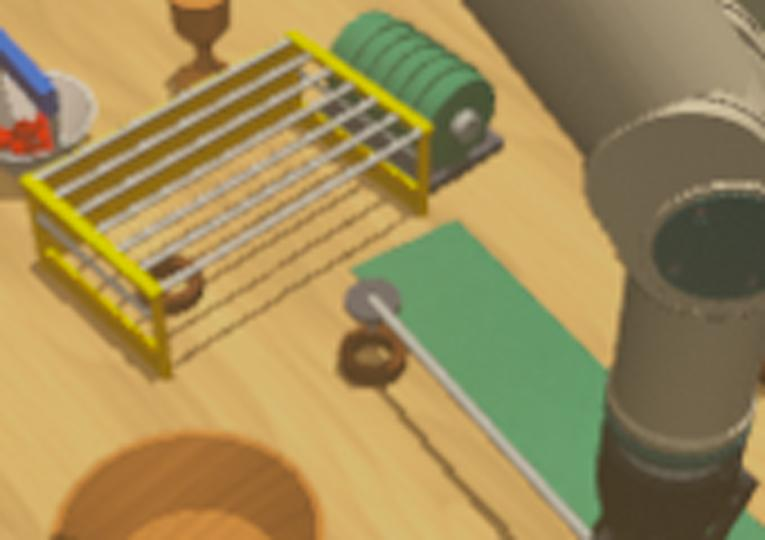

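View pics/a.png

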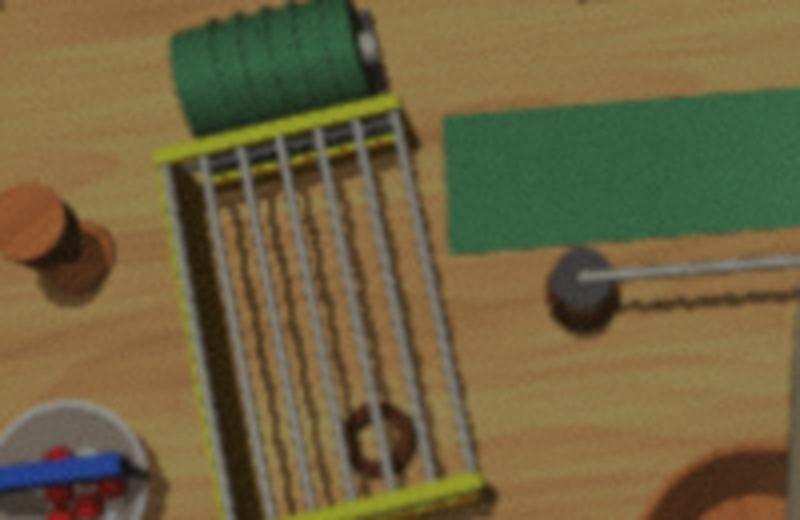

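```bash
python3 - <<'E'
from h import *
s=cam('side');t=cam('top')
print('A',cast(s,np.array([372,357])/4.5+[230,130],16),cast(t,np.array([583,302])/4+[150,120],16))
print('B',cast(s,np.array([174,283])/4.5+[230,130],12),cast(t,np.array([380,440])/4+[150,120],16))
print('tip',tri(t,np.array([581,277])/4+[150,120],s,np.array([373,301])/4.5+[230,130]))
E
```

```text
A [[578.73671882  40.0259891   16.        ]] [[576.23292815  47.61120577  16.        ]]
B [[506.87175012 189.55230019  12.        ]] [[503.14433557 191.20716679  16.        ]]
tip [581.86441567  44.2135584   67.2608547 ]
```

```bash
python3 -m inch '[0,0,0,-3,0,0,0,0,-3,0.5,-5,0,0,0,0,-6,1.2,-7,0,0,0,0,-10,1.2,-8,0,0,0,0,-14.2,1.2,-8.4,0,0,0,0,-14.2,1.2,-8.4,0,0,0,0,-14.2,1.2,-8.4,0,0,0]'; python3 - <<'E'
from h import *
s=cam('side');t=cam('top')
crop(s,230,130,350,220,6.5,'b.png');crop(t,150,120,350,250,4,'a.png')
E
```

```text
clock: 9.05
eef_pos: [485.2, -98.7, 37.3]
tool_rot: [-1.571, 0.0, -1.617]
force: [0.3, -0.2, -0.9]
width: 25.2
```

View pics/b.png

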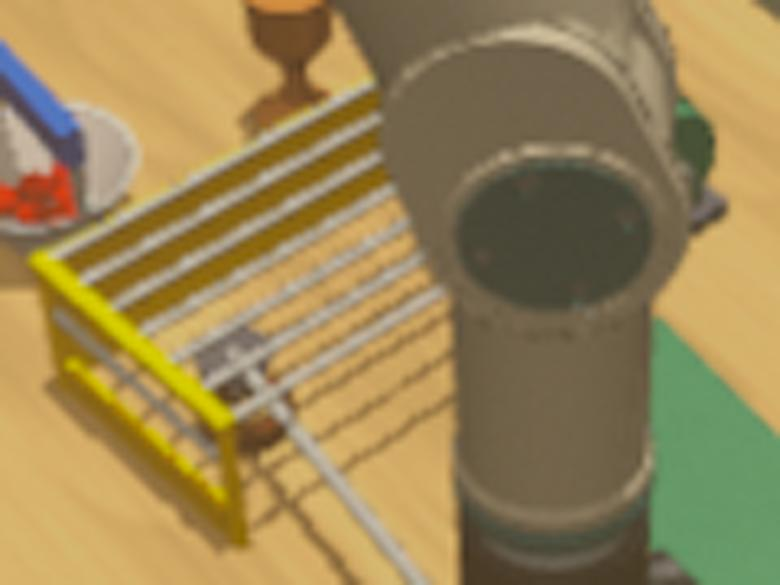

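View pics/a.png

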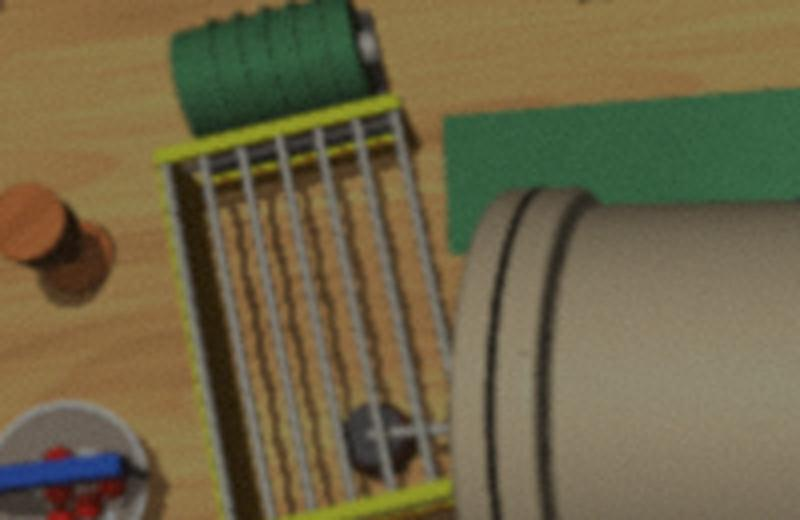

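```bash
python3 - <<'E'
from h import *
s=cam('side');t=cam('top')
print('tip',tri(t,np.array([376,434])/4+[150,120],s,np.array([234,352])/6.5+[230,130]))
E
```

```text
tip [499.97346288 185.85832177  59.62044588]
```

```bash
python3 -m inch '[0,0,0,0.35,0,0,0,0,0,1.2,0.35,0,0,0,0,0,2.4,0.35,0,0,0,0,0,2.4,0.35,0,0,0,0,0,2.4,0.35,0,0,0]'; python3 - <<'E'
from h import *
s=cam('side');t=cam('top')
crop(s,230,130,350,220,6.5,'b.png');crop(t,150,120,350,250,4,'a.png')
E
```

```text
clock: 9.75
eef_pos: [490.3, -101.1, 13.9]
tool_rot: [-1.568, -0.0, -1.621]
force: [1.9, -0.0, 11.5]
width: 25.3
```

View pics/b.png

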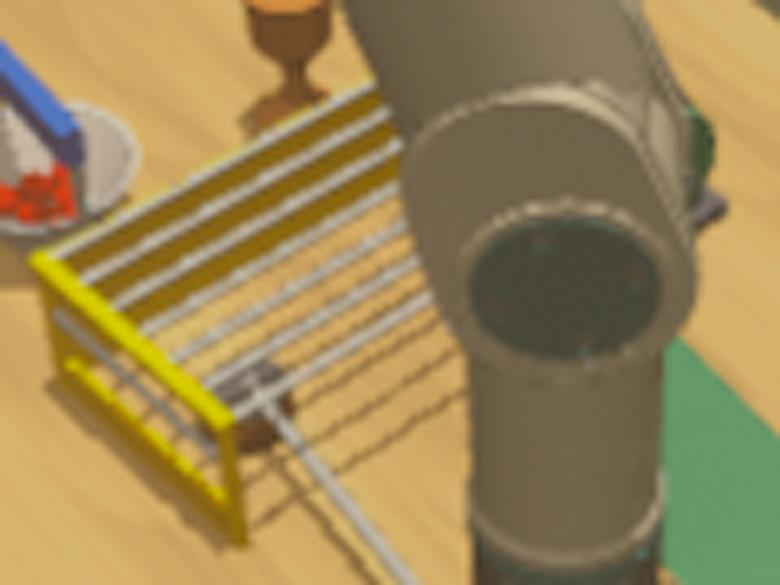

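View pics/a.png

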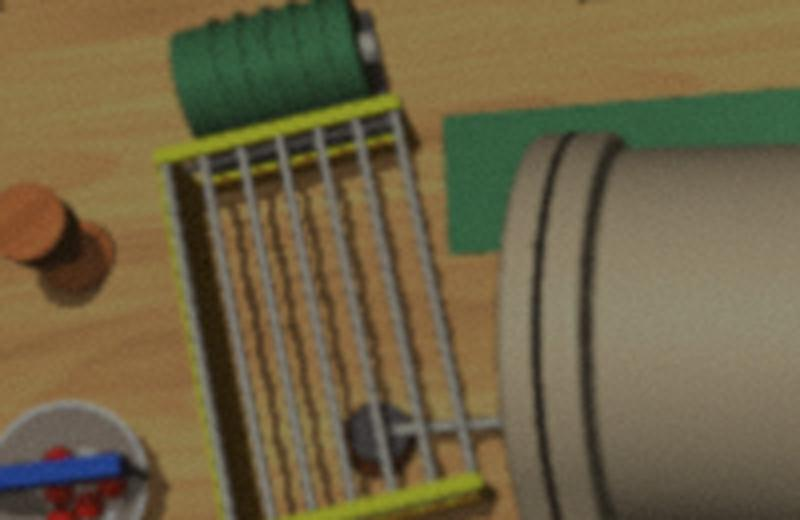

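```bash
python3 - <<'E'
from h import *
s=cam('side');t=cam('top')
print('tip',tri(t,np.array([378,432])/4+[150,120],s,np.array([255,380])/6.5+[230,130]), ctrl.read_state()['force'])
print((proj(s,[[506,189,30],[506,189,47]])-[230,130])*6.5,(proj(t,[[506,189,30],[506,189,47]])-[150,120])*4)
E
```

```text
tip [508.02547649 188.43928182  32.18396141] [ 1.81683744  0.42928305 11.51170234]
[[247.09673129 385.29983711]
 [243.86740333 361.36206069]] [[378.86444187 432.23606294]
 [373.84936615 428.46616851]]
```

```bash
python3 -m inch '[0,0.5,-0.2,0.1,0,0,0,0,2.5,-0.2,0.4,0,0,0,0,4.5,-0.2,0.7,0,0,0,0,6.5,-0.2,1.0,0,0,0,0,8.5,-0.2,1.3,0,0,0,0,10.5,-0.2,1.6,0,0,0,0,12.5,-0.2,1.9,0,0,0,0,14.5,-0.2,2.2,0,0,0,0,16.5,-0.2,2.5,0,0,0,0,18.5,-0.2,2.8,0,0,0,0,19.8,-0.2,2.9,0,0,0,0,19.8,-0.2,2.9,0,0,0]'; python3 - <<'E'
from h import *
s=cam('side');t=cam('top')
crop(s,210,130,370,250,4.5,'b.png');crop(t,150,120,350,250,4,'a.png')
E
```

```text
clock: 11.15
eef_pos: [506.8, -302.0, 15.0]
tool_rot: [-1.571, -0.001, -1.623]
force: [0.5, -0.5, -2.3]
width: 25.0
```

View pics/b.png

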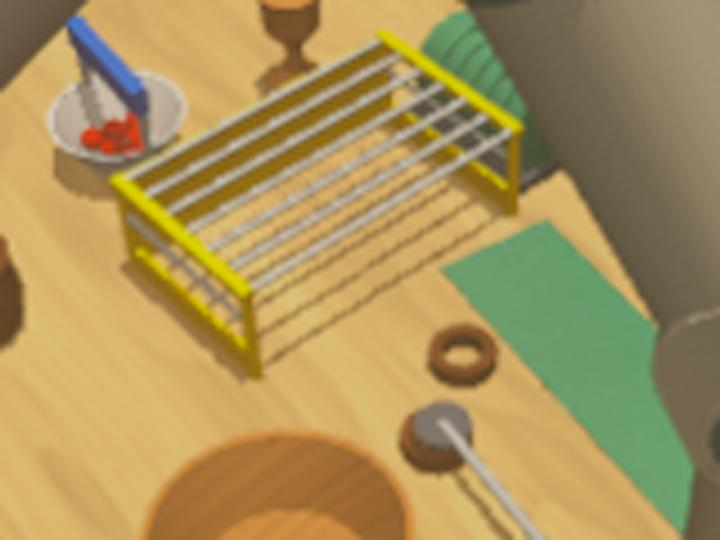

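View pics/a.png

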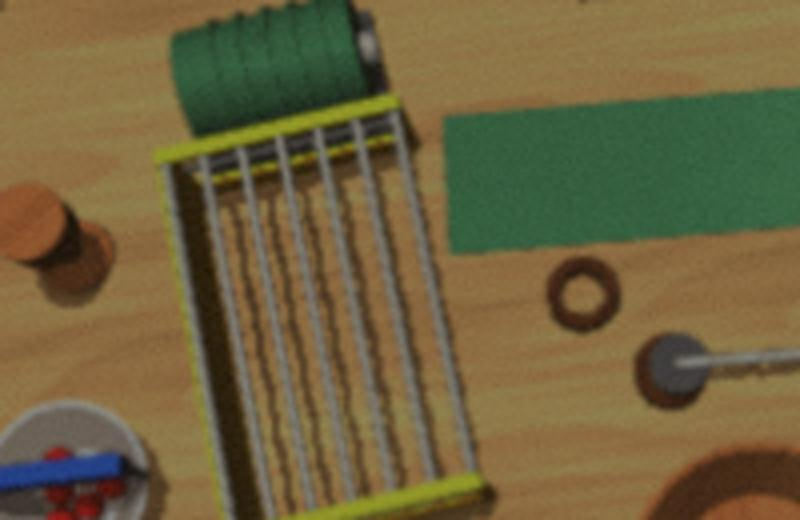

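```bash
python3 -m inch '[0,0,-2,0,0,0,0,0,0,-4.5,0,0,0,0,0,-1,-4.5,3,0,0,0,0,-4,-4.5,7,0,0,0,0,-7,-4.5,11,0,0,0,0,-10.4,-4.5,14.8,0,0,0,0,-10.4,-4.5,14.8,0,0,0,0,-10.4,-2,14.8,0,0,0,0,-10.4,-0.3,14.8,0,0,0,0,-10.4,0.2,14.8,0,0,0,0,-10.4,0.2,14.8,0,0,0]'; python3 - <<'E'
from h import *
s=cam('side');t=cam('top')
crop(s,210,130,410,280,3.8,'b.png');crop(t,150,120,350,250,4,'a.png')
E
```

```text
clock: 12.35
eef_pos: [659.4, -201.7, 12.9]
tool_rot: [-1.574, 0.002, -1.62]
force: [0.8, -0.4, -1.6]
width: 25.1
```

View pics/b.png

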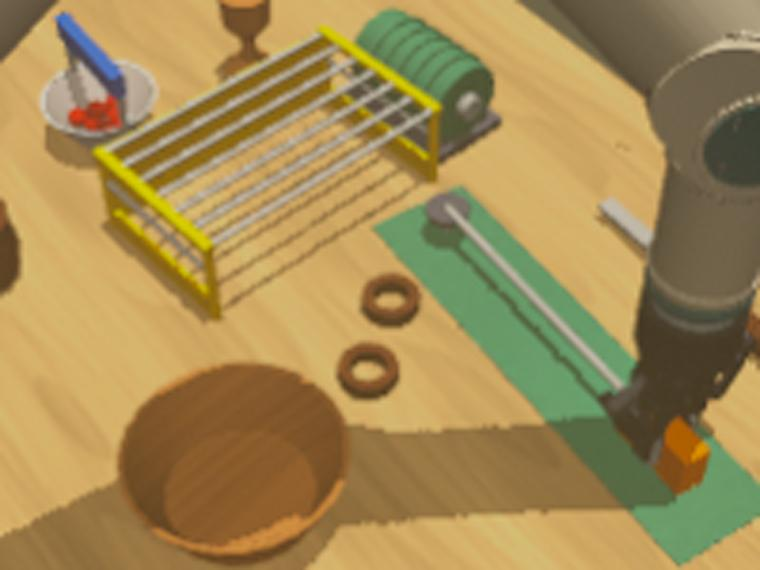

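View pics/a.png

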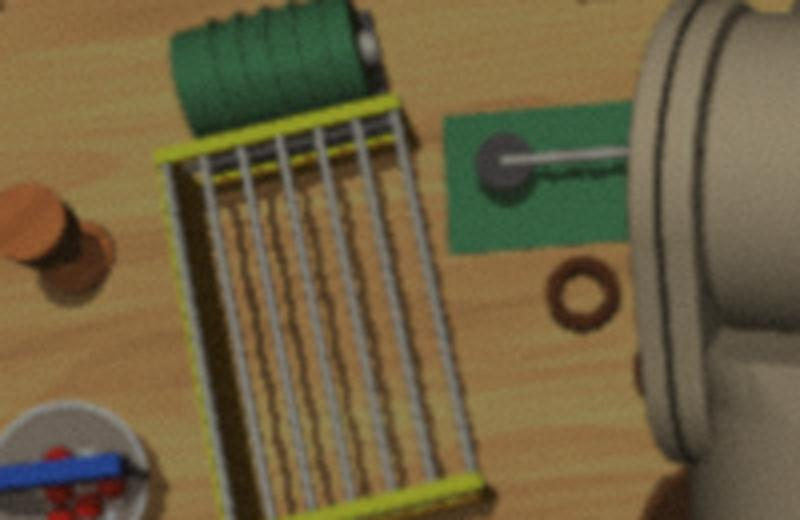

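```bash
python3 -m inch '[0,0,0.2,0,0,0,0,0.5,0,0.2,0,0,0,0,1,0,0.2,0,0,0,0,1,0,0.2,0,0,0,0,1,0,0,0,0,0,0,1,0,-4,0,0,0,0,1,0,-9,0,0,0,0,1,0,-13,0,0,0,0,1,0,-13,-2,0,0,0]'; python3 - <<'E'
from h import *
s=cam('side');t=cam('top')
crop(s,210,130,410,280,3.8,'b.png');crop(t,250,120,450,250,4,'a.png')
for d,roi in((s,(290,190,325,240)),(t,(280,175,350,240))):
    m=mask(d,(0,90,20),(14,255,125),roi)
    for c in cv2.findContours(m,0,2)[0]:
        if cv2.contourArea(c)>60: c2=cv2.minEnclosingCircle(c); e=cv2.fitEllipse(c); print(c2,cast(d,e[0],9 if d is s else 12))
E
```

```text
clock: 13.35
eef_pos: [647.1, -203.5, 150.9]
tool_rot: [-1.556, -0.004, -1.618]
force: [0.8, -0.4, -1.0]
width: 85.8
```

View pics/b.png

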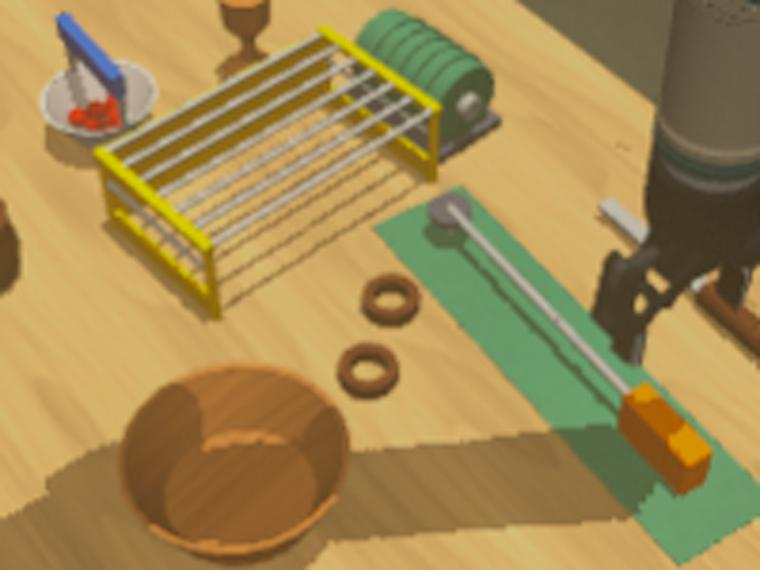

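View pics/a.png

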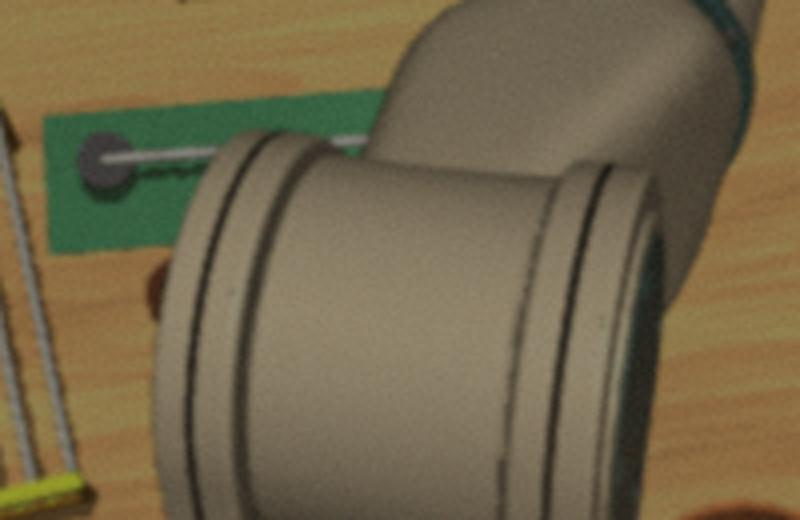

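```bash
python3 - <<'E'
from h import *
s=cam('side');t=cam('top')
a=cast(s,np.array([[391,297],[368,369]])/3.8+[210,130],14);print(a)
print(cast(t,np.array([583,294])/4+[150,120],16))
print(relrot((577.5,45,60),-2.85),relrot((523,-3,60),-2.85),ctrl.read_state()['qpos'])
E
```

```text
[[583.34215365  45.09904174  14.        ]
 [522.47091792  -6.55527287  14.        ]]
[[581.64077935  46.92501208  16.        ]]
(array([-24.3 ,   8.37,  -7.52]), array([ 0.03,  0.02, -0.04])) (array([-19.23,   8.37, -12.73]), array([ 0.03,  0.02, -0.04])) [ 0.05951979  0.78321964  0.36471596  1.5387431  -0.33261313  0.88215968
  0.49070126]
```

```bash
python3 -m inch '[1,-24.4,0,-7.1,0,0,0,1,-24.4,0,-7.1,0,0,0,1,-24.4,0,-7.1,0,0,0,1,-24.4,0,-7.1,0,0,0,1,-24.4,3,-7.1,0,0,0,1,-24.4,8.3,-7.1,0,0,0,1,-24.4,8.3,-7.1,0,0,0,1,-24.4,8.3,-7.1,0,0,0]'; python3 - <<'E'
from h import *
s=cam('side');t=cam('top')
crop(s,250,130,400,250,5,'b.png');crop(t,250,120,450,250,4,'a.png')
print(relrot((582,46,3),-2.85))
E
```

```text
clock: 14.35
eef_pos: [580.6, 44.6, 58.6]
tool_rot: [-1.576, -0.002, -1.62]
force: [0.5, 0.3, -0.3]
width: 85.7
(array([-0.3 ,  5.86, -0.16]), array([-0.1 , -0.12,  0.09]))
```

View pics/b.png

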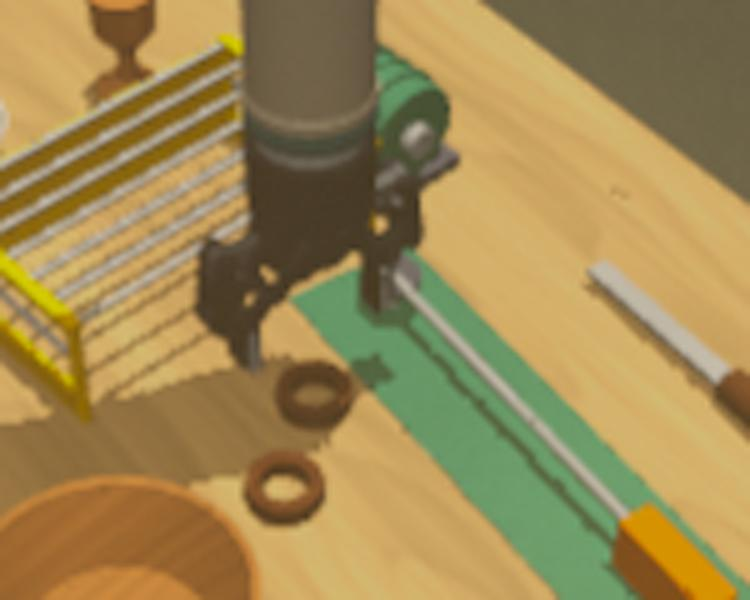

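```bash
python3 -m inch '[1,-0.2,3,-0.1,0,0,0,1,-0.2,5.7,-0.1,0,0,0,1,-0.2,5.7,-0.1,0,0,0,0,-0.2,5.7,-0.1,0,0,0,0,-0.2,5.7,-0.1,0,0,0,0,-0.2,5.7,-0.1,0,0,0,0,-0.2,5.7,-0.1,0,0,0]'; python3 - <<'E'
from h import *
s=cam('side')
crop(s,250,130,400,250,5,'b.png')
E
```

```text
clock: 15.15
eef_pos: [582.7, 47.0, 6.2]
tool_rot: [-1.567, 0.0, -1.62]
force: [-1.5, -0.8, 7.9]
width: 46.5
```

View pics/b.png

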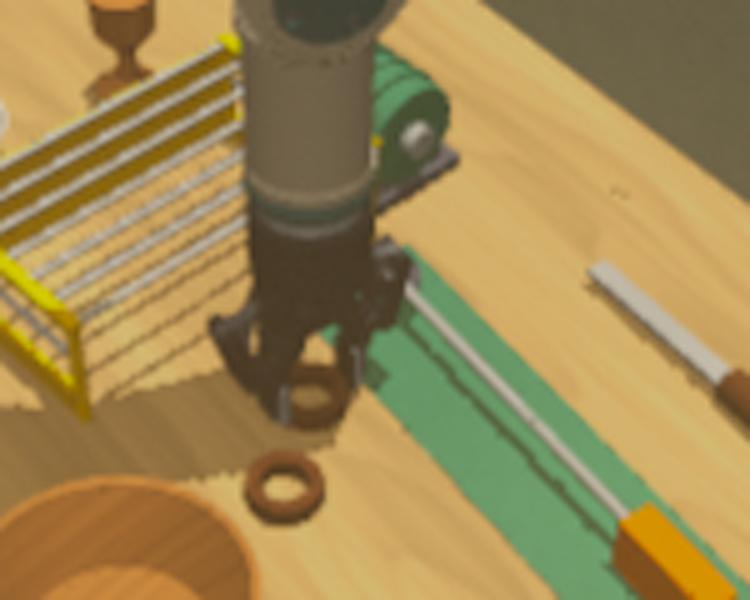

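```bash
python3 -m inch '[0.85,0,0,0,0,0,0,0.85,0,0,0,0,0,0,0.85,0.8,0,0,0,0,0,0.85,0.8,0,0,0,0,0,0,0.8,0,0,0,0,0,0,0.8,0,0,0,0,0,0,0.8,0,0,0,0,0,0,0.8,0,0,0,0,0]'; python3 - <<'E'
from h import *
s=cam('side')
crop(s,290,170,350,230,10,'b.png')
E
```

```text
clock: 16.0
eef_pos: [580.6, 39.3, 4.3]
tool_rot: [-1.571, 0.0, -1.62]
force: [-1.0, -0.6, 5.2]
width: 46.0
```

View pics/b.png

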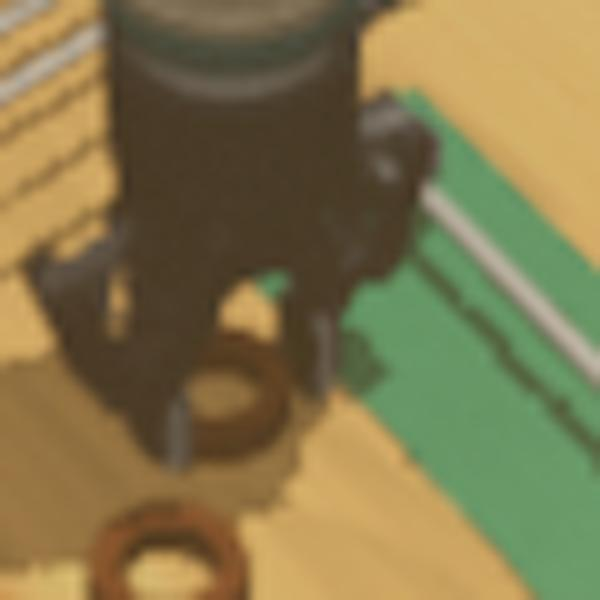

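```bash
python3 -m inch '[0,0,-2,0,0,0,0,0,0,-5,0,0,0,0,0,0,-8,0,0,0,0,0,0,-10,0,0,0,0,0,0,-10,0,0,0,0]'; python3 - <<'E'
from h import *
s=cam('side')
crop(s,250,110,370,240,5,'b.png')
E
```

```text
clock: 16.55
eef_pos: [582.6, 39.6, 106.5]
tool_rot: [-1.566, 0.001, -1.62]
force: [0.2, -0.4, -0.3]
width: 45.9
```

View pics/b.png

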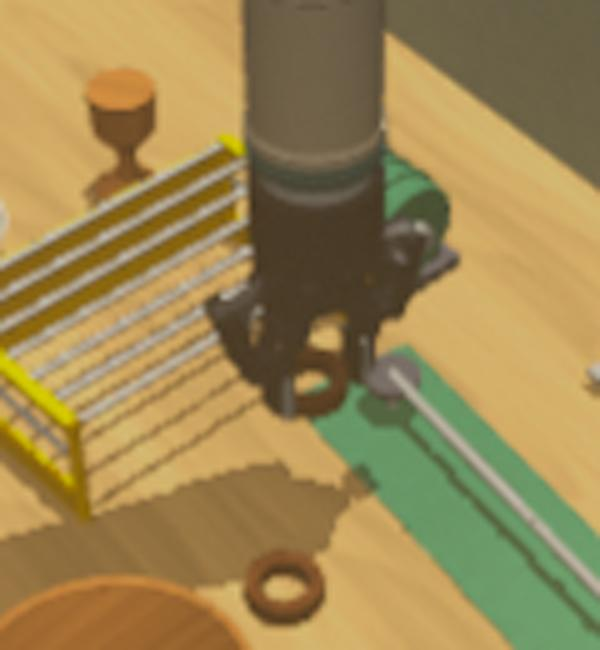

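```bash
python3 -m inch '[0,3,-1,-0.5,0,0,0,0,8,-1,-1.2,0,0,0,0,13,-1,-2,0,0,0,0,18,-1,-2.7,0,0,0,0,23,-1,-3.5,0,0,0,0,28,-1,-4.2,0,0,0,0,33,-1,-5,0,0,0,0,38,-1,-5.7,0,0,0,0,43,-1,-6.5,0,0,0,0,48,-1,-7.2,0,0,0,0,52.4,-1,-7.9,0,0,0,0,52.4,-1,-7.9,0,0,0]'; python3 - <<'E'
from h import *
s=cam('side')
crop(s,330,200,480,400,3,'b.png')
print(relrot((477,-480,36),-2.85),ctrl.read_state()['qpos'])
E
```

```text
clock: 17.8
eef_pos: [469.8, -489.4, 112.5]
tool_rot: [-1.574, -0.007, -1.63]
force: [-1.2, 0.0, -0.0]
width: 45.8
(array([-0.48,  7.6 ,  0.5 ]), array([ 0.17, -0.37,  0.08])) [ 0.59102092  0.81885038  0.29466756  1.54284173 -0.28882867  0.82426579
  0.93860961]
```

View pics/b.png

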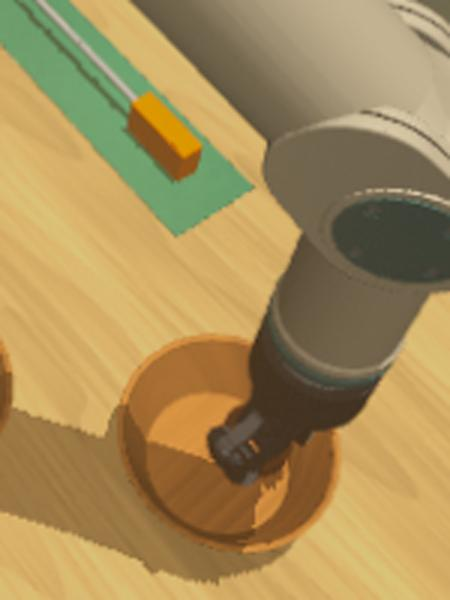

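```bash
python3 -m inch '[0,-0.2,3,0.2,0,0,0,0,-0.2,7,0.2,0,0,0,0,-0.2,7.2,0.2,0,0,0,0.72,-0.2,7.2,0.2,0,0,0,0.72,-0.2,7.2,0.2,0,0,0,0.72,-0.2,7.2,0.2,0,0,0,0.72,-0.2,3,0.2,0,0,0,0.72,-0.2,-1,0.2,0,0,0,1,-0.2,-3,0.2,0,0,0,1,-5,-3,0.2,0,0,0]'; python3 - <<'E'
from h import *
s=cam('side')
crop(s,280,180,480,400,2.5,'b.png')
print(relrot((522,-5,60),-2.85),ctrl.read_state()['qpos'])
E
```

```text
clock: 18.85
eef_pos: [480.3, -440.3, 150.2]
tool_rot: [-1.562, -0.015, -1.628]
force: [0.2, -0.1, 0.1]
width: 85.2
(array([-41.87,   8.9 ,   2.01]), array([-0.18,  0.16, -0.3 ])) [ 0.49984644  0.73053241  0.30582496  1.6288531  -0.2847552   0.82711654
  0.87968859]
```

View pics/b.png

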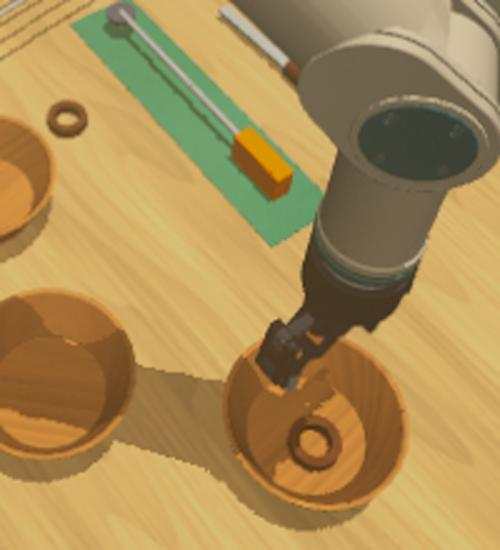

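```bash
python3 -m inch '[1,-41.7,0,2,0,0,0,1,-41.7,0,2,0,0,0,1,-41.7,0,2,0,0,0,1,-41.7,0,2,0,0,0,1,-41.7,0,2,0,0,0,1,-41.7,0,2,0,0,0,1,-41.7,0,2,0,0,0,1,-41.7,0,2,0,0,0,1,-41.7,3,2,0,0,0,1,-41.7,8.9,2,0,0,0,1,-41.7,8.9,2,0,0,0,1,-41.7,8.9,2,0,0,0]'; python3 - <<'E'
from h import *
s=cam('side')
crop(s,250,130,400,280,4,'b.png')
print(relrot((522,-6,3),-2.85))
E
```

```text
clock: 20.1
eef_pos: [520.0, -15.2, 54.5]
tool_rot: [-1.573, -0.0, -1.621]
force: [-0.4, -0.3, 0.3]
width: 85.6
(array([-0.97,  5.28,  0.02]), array([-0.03, -0.06,  0.02]))
```

View pics/b.png

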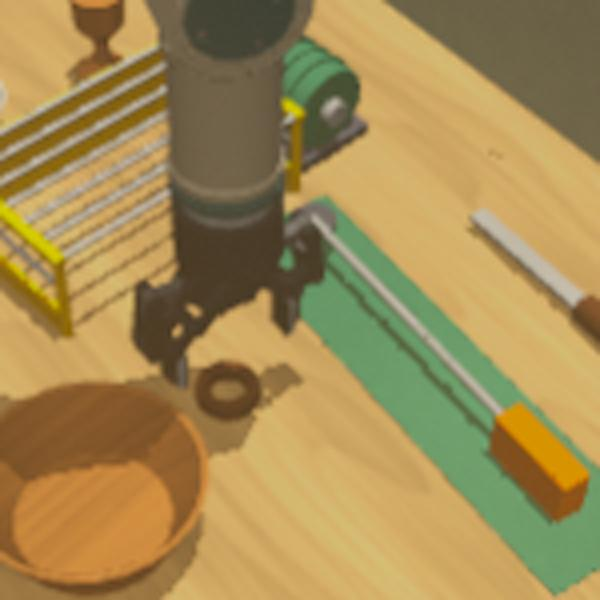

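```bash
python3 -m inch '[1,-0.7,2,0.1,0,0,0,1,-0.7,5.1,0.1,0,0,0,1,-0.7,5.1,0.1,0,0,0,0,-0.7,5.1,0.1,0,0,0,0,-0.7,5.1,0.1,0,0,0,0,-0.7,5.1,0.1,0,0,0,0,-0.7,5.1,0.1,0,0,0,0,-0.7,2,0.1,0,0,0,0,-0.7,-3,0.1,0,0,0,0,-0.7,-6.5,0.1,0,0,0,0,-0.7,-6.5,0.1,0,0,0]'; python3 - <<'E'
from h import *
s=cam('side')
crop(s,250,130,400,280,4,'b.png')
print(relrot((480,-430,115),-2.85))
E
```

```text
clock: 21.25
eef_pos: [525.9, -8.9, 126.3]
tool_rot: [-1.56, 0.001, -1.621]
force: [0.9, 0.3, 0.2]
width: 46.4
(array([42.33,  0.85, -2.32]), array([-0.42, -0.02, -0.04]))
```

View pics/b.png

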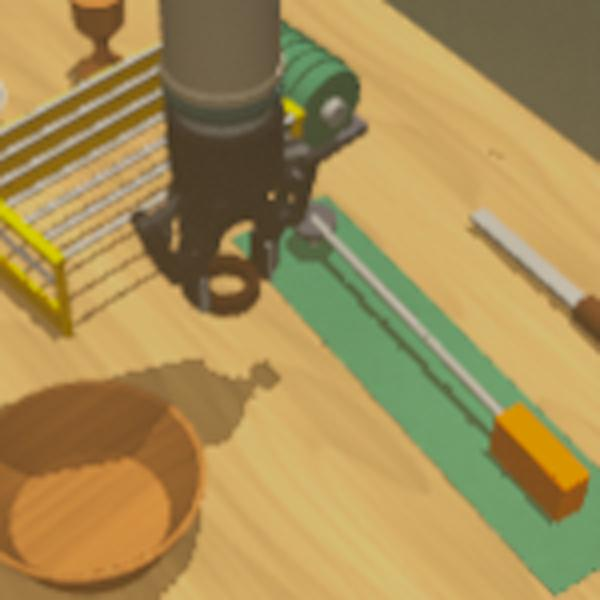

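```bash
python3 -m inch '[0,3,0.5,-0.2,0,0,0,0,8,0.5,-0.5,0,0,0,0,13,0.5,-0.8,0,0,0,0,18,0.5,-1,0,0,0,0,23,0.5,-1.3,0,0,0,0,28,0.5,-1.6,0,0,0,0,33,0.5,-1.9,0,0,0,0,38,0.5,-2.2,0,0,0,0,42,0.5,-2.4,0,0,0,0,42,0.5,-2.4,0,0,0,0,42,0.5,-2.4,0,0,0]'; python3 - <<'E'
from h import *
s=cam('side')
crop(s,330,250,480,400,4,'b.png')
print(cast(s,np.array([314,438])/2.5+[280,180],24))
print(relrot((480,-430,36),-2.85))
E
```

```text
clock: 22.4
eef_pos: [475.9, -427.0, 114.2]
tool_rot: [-1.572, 0.001, -1.623]
force: [0.1, 0.8, -0.7]
width: 46.4
[[ 477.65005099 -466.07791094   24.        ]]
(array([0.49, 7.82, 0.35]), array([ 0.07, -0.01, -0.13]))
```

View pics/b.png

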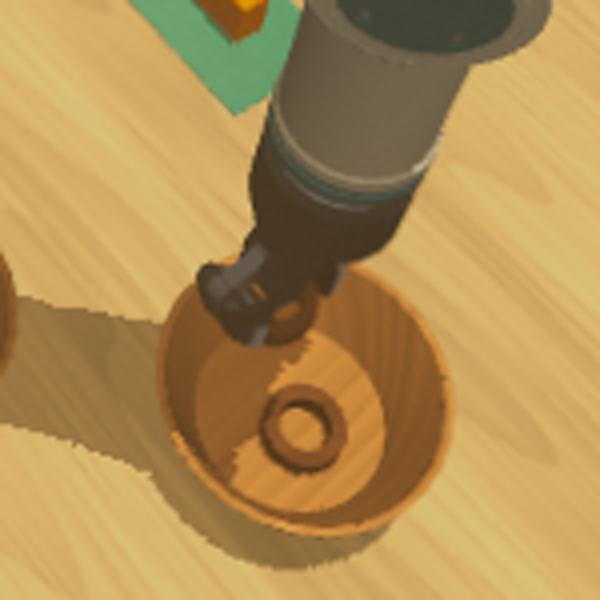

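```bash
python3 -m inch '[0,0.3,3,0.2,0,0,0,0,0.3,6.7,0.2,0,0,0,0,0.3,6.9,0.2,0,0,0,0.7,0.3,6.9,0.2,0,0,0,0.7,0.3,6.9,0.2,0,0,0,0.7,0.3,6.9,0.2,0,0,0,0.7,0.3,3,0.2,0,0,0,0.7,0.3,-2,0.2,0,0,0,1,0.3,-7,0.2,0,0,0,1,-4,-8,0.2,0,0,0,1,-8,-8,0.2,0,0,0]'; python3 - <<'E'
from h import *
s=cam('side');t=cam('top')
crop(s,330,250,480,400,4,'b.png')
crop(t,100,130,290,280,4,'a.png')
m=mask(t,(105,120,40),(125,255,255),(100,100,260,270))
cnt=max(cv2.findContours(m,0,2)[0],key=cv2.contourArea); r=cv2.minAreaRect(cnt); print(r,cast(t,cv2.boxPoints(r),105).round(1),cast(t,r[0],105))
print(ctrl.read_state()['qpos'])
E
```

```text
clock: 23.55
eef_pos: [485.0, -347.6, 199.4]
tool_rot: [-1.563, -0.004, -1.623]
force: [0.8, 1.4, -0.6]
width: 84.8
((157.4769287109375, 238.31539916992188), (5.705597400665283, 45.520748138427734), 82.87498474121094) [[505.6 446.6 105. ]
 [504.1 334.4 105. ]
 [490.1 333.7 105. ]
 [491.5 445.6 105. ]] [[497.82023884 389.88952837 105.        ]]
[ 0.36023966  0.60524672  0.32644696  1.72729628 -0.25269625  0.85064119
  0.75877157]
```

View pics/b.png

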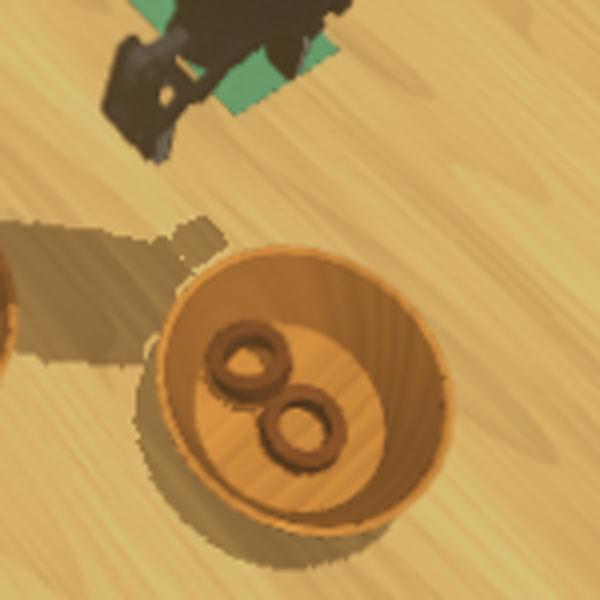

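View pics/a.png

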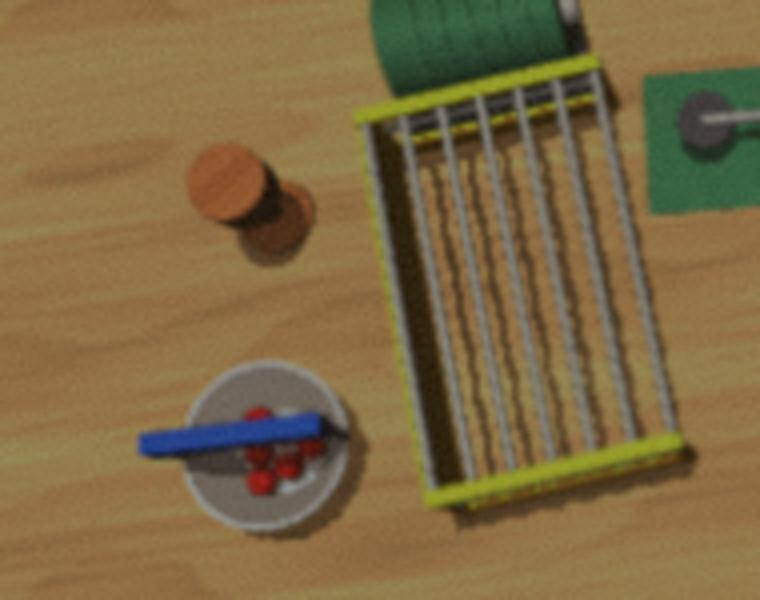

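```bash
cat > kin.py <<'E'
import numpy as np, itertools
from scipy.optimize import least_squares
from scipy.spatial.transform import Rotation as Rn
D=[([-1.36578213,.62901682,.03843539,1.51800098,-.0269984,.99629862,-.01998943],(173.74,625.95,230.72),(-1.572,0,-.2708)),
([-.59213689,.43190727,.44309138,1.95982337,-.25287229,.80249598,-.05624639],(478.8,107.5,231.6),(-1.57,.001,-1.619)),
([.06980562,.87480341,.34993382,1.50370047,-.36482729,.82857065,.50323734],(661.8,-204.4,90.6),(-1.571,0,-1.62)),
([.09363054,.97796043,.30871076,1.52046414,-.4006343,.70277369,.53255187],(664.7,-206.4,12),(-1.567,-.001,-1.62)),
([.59102092,.81885038,.29466756,1.54284173,-.28882867,.82426579,.93860961],(469.8,-489.4,112.5),(-1.574,-.007,-1.63)),
([.36023966,.60524672,.32644696,1.72729628,-.25269625,.85064119,.75877157],(485.,-347.6,199.4),(-1.563,-.004,-1.623))]
def rz(a):return Rn.from_euler('z',a).as_matrix()
def ry(a):return Rn.from_euler('y',a).as_matrix()
z=np.array([0,0,1.])
def fk(q,L,s,Rt=np.eye(3),pts=False):
    R=rz(-q[0]);p=z*L[0];P=[p]
    R=R@ry(s[0]*q[1]);R=R@rz(s[1]*q[2]);p=p+R@(z*L[1]+np.array([0,L[4],0]));P.append(p)
    R=R@ry(s[2]*q[3])@rz(s[3]*q[4]);p=p+R@(z*L[2]);P.append(p)
    R=R@ry(s[4]*q[5])@rz(s[5]*q[6]);p=p+R@(z*L[3]);P.append(p)
    return (P,R@Rt) if pts else (p,R@Rt)
def fit():
    best=None
    for s in itertools.product((1,-1),repeat=6):
        f=lambda L:np.concatenate([fk(q,L,s)[0]-p for q,p,_ in D])
        r=least_squares(f,[285,420,314,330,0])
        Rts=[fk(q,r.x,s)[1].T@Rn.from_euler('xyz',o).as_matrix() for q,_,o in D]
        e=np.std(Rts,axis=0).sum()
        c=np.sqrt(np.mean(r.fun**2))+e*100
        if best is None or c<best[0]: best=(c,np.sqrt(np.mean(r.fun**2)),e,s,r.x,Rn.from_matrix(Rts).mean().as_matrix())
    return best
if __name__=="__main__":
    b=fit(); print(b)
    np.save('kin.npy',np.array([b[3],b[4],b[5]],dtype=object),allow_pickle=True)
E
python3 kin.py
```

```text
(np.float64(4.05268671199698), np.float64(2.198442137185495), np.float64(0.018542445748114846), (1, -1, 1, -1, 1, -1), array([ 13.59253287, 559.10732493, 386.96351461,  25.90629411,
       -29.148985  ]), array([[ 2.18979026e-03, -9.72994710e-04, -9.99997129e-01],
       [-9.99994714e-01, -2.40570634e-03, -2.18744423e-03],
       [-2.40357106e-03,  9.99996633e-01, -9.78257558e-04]]))
```

```bash
cat > ik.py <<'E'
from kin import *
s=(1,-1,1,-1,1,-1)
lo=np.array([-3.06,-.37,-1.25,.18,-1.1,.23,-2.94])+.03; hi=np.array([3.06,2.12,1.32,2.47,4.24,1.98,2.94])-.03
Rt=np.array([[0,0,-1],[-1,0,0],[0,1,0]],float)
def Lof(L3): return np.array([L3-12.3,559.1,387,L3,-29.1])
def ik(p,R,L3,seed,w=.02):
    L=Lof(L3)
    def f(q):
        a,B=fk(q,L,s,Rt); return np.r_[(a-p)/100,Rn.from_matrix(B.T@R).as_rotvec()*3,w*(q-seed)]
    r=least_squares(f,np.clip(seed,lo+1e-3,hi-1e-3),bounds=(lo,hi)); 
    a,B=fk(r.x,L,s,Rt); return r.x,np.linalg.norm(a-p),np.degrees(Rn.from_matrix(B.T@R).magnitude())
def tilt(phi,t,flip):
    """approach y: tilt t deg from down toward azimuth phi; tool z vertical-ish. flip chooses sense"""
    ph=np.radians(phi);t=np.radians(t);h=np.array([np.cos(ph),np.sin(ph),0])
    y=np.sin(t)*h-np.cos(t)*z
    zz=np.cos(t)*h+np.sin(t)*z
    if flip: zz=-zz
    return np.c_[np.cross(y,zz),y,zz]
E
python3 - <<'E'
from ik import *
rng=np.random.default_rng(0)
q0=np.array([.36,.605,.326,1.727,-.253,.851,.759]); bowl=np.array([477,-456,0.])
for L3 in(340,380):
  for phi in range(-180,180,30):
    for fl in(0,1):
        h=np.array([np.cos(np.radians(phi)),np.sin(np.radians(phi)),0])
        p=bowl-35*h+[0,0,145]+19*h
        best=None
        for k in range(6):
            seed=q0 if k==0 else rng.uniform(lo,hi)
            q,e,a=ik(p,tilt(phi,95,fl),L3,seed)
            if e<6 and a<3:
                P,_=fk(q,Lof(L3),s,Rt,True)
                c=np.abs(q-q0).sum()
                if best is None or c<best[0]: best=(c,q.round(2),P[1][2].round(),P[2].round())
        if best: print(L3,phi,fl,*best)
E
```

```text
340 -150 0 7.217564164035052 [-0.02  1.77  1.29  0.88  0.05  1.75 -1.9 ] 245.0 [ 784. -279.  115.]
340 -150 1 4.224257832434106 [0.15 1.51 0.45 0.89 0.73 1.95 0.82] 372.0 [ 784. -278.  115.]
340 -120 0 6.350960328862977 [-0.38  1.8   1.29  1.5   0.1   0.97 -1.99] 226.0 [ 654. -149.  115.]
340 -120 1 3.5688996132104087 [-0.24  1.52  0.82  1.5   0.68  1.17  0.68] 378.0 [ 654. -149.  115.]
340 -90 0 6.23918802449106 [-0.33  1.49  0.71  2.02  1.52  0.92  2.91] 393.0 [ 469. -102.  115.]
340 -90 1 4.778684431438702 [-0.15  1.35  0.42  2.    1.58  1.25 -0.17] 464.0 [ 477. -101.  115.]
340 -60 0 6.861493760444477 [0.06 1.47 0.39 2.36 2.22 1.76 2.37] 394.0 [ 300. -149.  115.]
340 -60 1 6.6562505239935845 [ 0.17  1.42  0.25  2.36  2.25  1.89 -0.65] 418.0 [ 300. -149.  115.]
340 -30 0 11.412036162249128 [ 1.23  1.41 -0.35  2.37  3.83  1.95 -2.48] 410.0 [ 170. -279.  115.]
340 -30 1 8.26989879193075 [ 1.23  1.41 -0.35  2.37  3.83  1.95  0.67] 410.0 [ 170. -279.  115.]
340 30 0 5.776581757588583 [ 1.88  1.66 -1.22  1.54 -0.32  0.92  2.09] 249.0 [ 170. -633.  115.]
340 30 1 5.483110890792852 [ 1.5
[... 1017 characters left out ...]
 [ 280. -114.  112.]
380 -30 0 11.675819826135466 [ 1.33  1.56 -0.37  2.38  3.99  1.95 -2.31] 366.0 [ 135. -259.  112.]
380 0 0 8.26578002470663 [ 2.15  1.86 -1.22  2.   -0.92  0.27  2.91] 180.0 [  82. -458.  111.]
380 0 1 6.9855570421587725 [ 2.13  1.83 -1.18  2.01 -1.07  0.32 -0.09] 199.0 [  82. -456.  112.]
380 30 0 6.2390363463595255 [ 1.73  1.49 -0.73  1.46 -0.79  1.22  2.52] 393.0 [ 135. -653.  112.]
380 30 1 5.574386648810462 [ 1.55  1.4  -0.4   1.46 -1.07  1.44 -0.44] 454.0 [ 135. -653.  112.]
380 60 0 6.835282052259023 [ 1.36  1.59 -0.52  0.75 -0.73  1.94  2.23] 345.0 [ 280. -798.  112.]
380 60 1 6.998990235463492 [ 1.35  1.58 -0.48  0.75 -0.76  1.95 -0.89] 349.0 [ 280. -798.  112.]
```

```bash
python3 -c "
from h import *
print(relrot((498,390,200),-0.8))"; python3 -m inch '[1,-50,0,-1.5,0,0,0,1,-50,0,-1.5,0,0,0,1,-50,0,-1.5,0,0,0,1,-50,0,-1.5,0,0,0,1,-50,0,-1.5,0,0,0,1,-50,0,-1.5,0,0,0,1,-50,0,-1.5,0,0,0,1,-50,0,-1.5,0,0,0,1,-50,0,-1.5,0,0,0,1,-50,0,-1.5,0,0,0]'; python3 -c "
from h import *
print(relrot((498,390,200),-0.8),ctrl.read_state()['qpos'])"
```

```text
(array([-7.292e+01,  1.000e-02, -1.820e+00]), array([-0.16, -1.59, -0.28]))
clock: 24.65
eef_pos: [493.5, 155.7, 196.1]
tool_rot: [-1.569, 0.001, -1.62]
force: [0.2, -0.2, -0.8]
width: 85.5
(array([-23.43,  -0.37,  -0.71]), array([-0.13, -2.03, -0.06])) [-0.61147269  0.51035817  0.36868116  1.93275025 -0.26384176  0.7426003
 -0.13969794]
```

```bash
python3 -m inch '[1,-23.3,-0.2,-0.7,0,-2,0,1,-23.3,-0.2,-0.7,0,-2,0,1,-23.3,-0.2,-0.7,0,-2,0,1,-23.3,-0.2,-0.7,0,-2,0,1,-23.3,-0.2,-0.7,0,-2,0,1,-23.3,5,-0.7,0,-2,0,1,-23.3,7.5,-0.7,0,-2,0,1,-23.3,7.5,-0.7,0,-2,0,1,-23.3,7.5,-0.7,0,-2,0]'; python3 - <<'E'
from h import *
print(relrot((498,390,73),-0.8),ctrl.read_state()['qpos'])
s=cam('side');crop(s,180,60,300,200,4.2,'b.png');t=cam('top');crop(t,100,130,290,280,4,'a.png')
E
```

```text
clock: 25.55
eef_pos: [498.4, 386.6, 120.9]
tool_rot: [-1.57, 0.0, -1.586]
force: [0.1, 0.5, 0.6]
width: 85.5
(array([-0.33,  4.79, -0.05]), array([-0.06, -0.05, -0.03])) [-0.89775552  0.75355712  0.32517525  1.67989746 -0.32236412  0.76011112
 -0.43421312]
```

View pics/b.png

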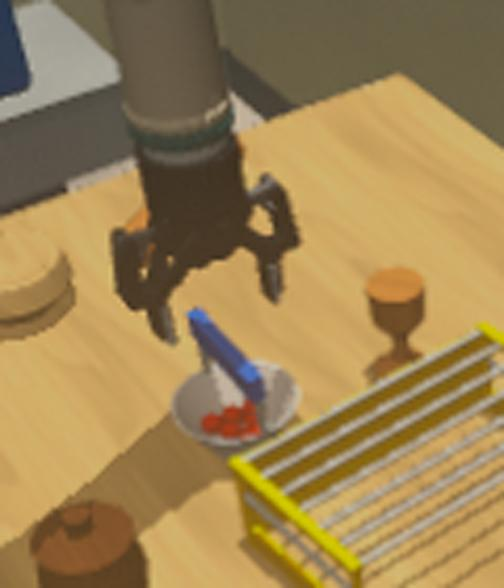

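View pics/a.png

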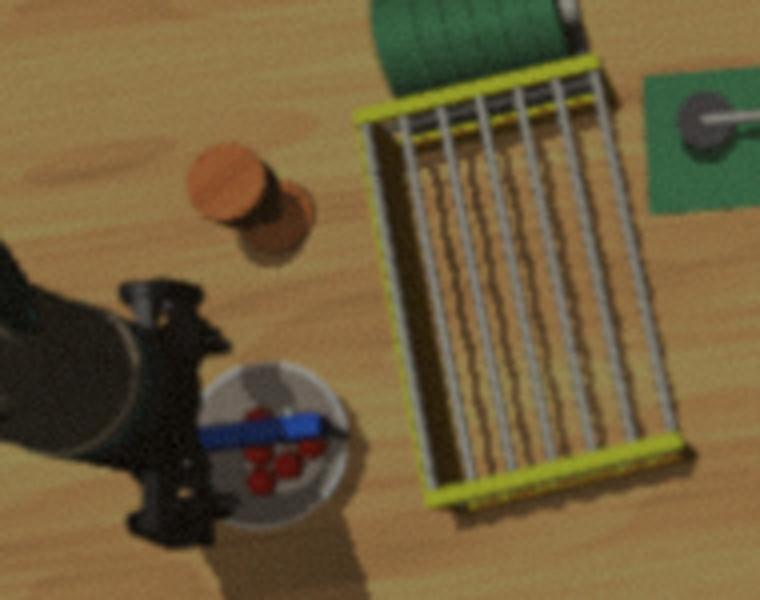

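```bash
python3 -m inch '[1,-0.3,2.5,0,0,0,0,1,-0.3,4.7,0,0,0,0,1,-0.3,4.7,0,0,0,0,0,-0.3,4.7,0,0,0,0,0,-0.3,4.7,0,0,0,0,0,-0.3,4.7,0,0,0,0,0,-0.3,4.7,0,0,0,0,0,-0.3,4.7,0,0,0,0,0,-0.3,4.2,0,0,0,0,0,-0.3,3,0,0,0,0,0,-0.3,3,0,0,0,0]'; python3 - <<'E'
from h import *
print(ctrl.read_state()['qpos'])
s=cam('side');crop(s,180,60,300,200,4.2,'b.png')
E
```

```text
clock: 26.75
eef_pos: [498.7, 390.3, 91.6]
tool_rot: [-1.568, 0.002, -1.585]
force: [0.4, 0.8, -2.2]
width: 13.3
[-0.89101477  0.79449253  0.307777    1.69059161 -0.33914617  0.70641806
 -0.42464289]
```

View pics/b.png

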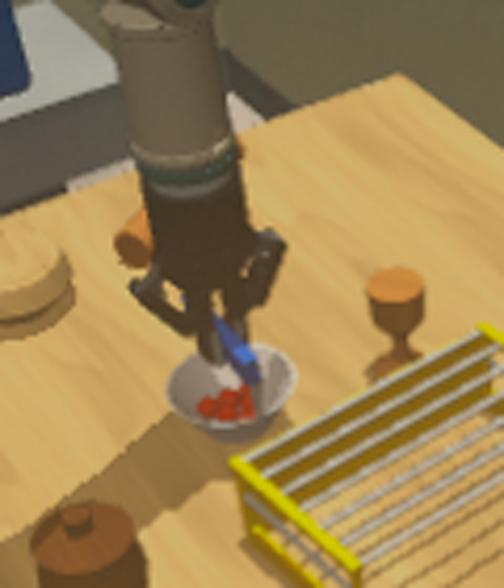

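```bash
python3 -m inch '[0,0,-1.5,0,0,0,0,0,0,-4,0,0,0,0,0,0,-7,0,0,0,0,0,0,-10,0,0,0,0,0,1,-12,0,0,0,0,0,3,-13,0,0,0,0,0,6,-13,0,0,0,0,0,10,-13,0,0,0,0,0,14,-13,0,0,0,0,0,18,-13,0,0,0,0,0,22,-13,0,0,0,0,0,26,-13,0,0,0,0]'; python3 -m inch '[0,4,0,0,0,0,0,0,8,0,0,0,0,0,0,12,0,0,0,0,0,0,16,0,0,0,0,0,0,20,0,0,0,0,0,0,24,0,0,0,0,0,0,28,0,0,0,0,0,0,32,0,0,0,0,0,0,36,0,0,0,0,0,0,40,0,-0.3,0,0,0,0,43,0,-0.6,0,0,0,0,45,0,-0.8,0,0,0]'; python3 - <<'E'
from h import *
print(relrot((483,-446,200),60),ctrl.read_state()['qpos'])
E
```

```text
clock: 28.0
eef_pos: [492.6, 126.6, 219.7]
tool_rot: [-1.572, -0.001, -1.586]
force: [1.2, -0.4, -2.1]
width: 13.1
clock: 29.2
eef_pos: [476.5, -323.8, 219.7]
tool_rot: [-1.573, -0.001, -1.59]
force: [-0.1, 0.3, -1.9]
width: 13.2
(array([12.21,  1.98,  0.89]), array([ 1.400e-01, -6.108e+01,  1.000e-02])) [ 0.30472127  0.5605916   0.37691732  1.74909208 -0.2537118   0.88100894
  0.77313348]
```

```bash
python3 -m inch '[0,2,0.5,0.2,0,-4,0,0,4,1,0.4,0,-9,0,0,6,1.5,0.5,0,-15,0,0,8,1.5,0.6,0,-21,0,0,10,1.5,0.7,0,-27,0,0,11,1.5,0.8,0,-33,0,0,12.1,1.5,0.8,0,-39,0,0,12.1,1.5,0.8,0,-45,0,0,12.1,1.5,0.8,0,-51,0,0,12.1,1.5,0.8,0,-56,0,0,12.1,1.5,0.8,0,-61,0,0,12.1,1.5,0.8,0,-61,0]'; python3 - <<'E'
from h import *
q=ctrl.read_state()['qpos']; print(relrot((483,-446,200),60),q)
s=cam('side');crop(s,300,200,500,400,3,'b.png')
from ik import *
P,R=fk(q,Lof(360),(1,-1,1,-1,1,-1),Rt,True);print([p.round() for p in P])
h=np.array([-.5,-.866,0]);c=np.array([483,-446,160])
for L3 in(340,380):
  qq=np.array(q)
  for t in range(0,96,8):
    a=np.sin(np.radians(t))*h-np.cos(np.radians(t))*z
    qq,e,g=ik(c+19*a,tilt(-120,t,1),L3,qq,.01); print(t,qq.round(2),round(e,1),round(g,1))
E
```

```text
clock: 30.4
eef_pos: [483.7, -441.5, 204.4]
tool_rot: [-1.571, 0.002, -0.521]
force: [0.4, 0.2, -2.3]
width: 13.2
(array([ 0.16,  0.44, -0.42]), array([ 0.02,  0.12, -0.12])) [ 0.66220488  0.66433774  0.05920007  1.52991277 -0.04399873  0.95065989
  1.78379379]
[array([  0.,   0., 348.]), array([ 253., -234.,  789.]), array([ 486., -445.,  563.]), array([ 486., -445.,  203.])]
0 [ 0.67  0.73  0.05  1.59 -0.05  0.82  1.79] 0.0 0.0
8 [0.54 0.73 0.16 1.62 0.05 0.78 1.67] 0.0 0.0
16 [0.4  0.75 0.27 1.64 0.14 0.75 1.55] 0.0 0.0
24 [0.27 0.79 0.39 1.65 0.22 0.74 1.43] 0.0 0.0
32 [0.15 0.84 0.5  1.66 0.29 0.73 1.32] 0.0 0.0
40 [0.05 0.91 0.59 1.67 0.35 0.74 1.22] 0.0 0.0
48 [-0.04  1.    0.68  1.67  0.4   0.76  1.13] 0.0 0.0
56 [-0.11  1.09  0.75  1.66  0.44  0.79  1.06] 0.0 0.0
64 [-0.17  1.19  0.81  1.64  0.48  0.82  0.99] 0.0 0.0
72 [-0.21  1.29  0.86  1.62  0.5   0.87  0.92] 0.0 0.0
80 [-0.24  1.39  0.91  1.59  0.53  0.92  0.87] 0.0 0.0
88 [-0.26  1.49  0.94  1.56  0.55  0.99  0.83] 0.0 0.0
0 [ 0.67  0.73  0.05  1.59 -0.05  0.82  1.79] 0.0 0.0
8 [0.53 0.73 0.16 1.62 0.04 0.78 1.66] 0.0 0.0
16 [0.39 0.75 0.27 1.64 0.14 0.75 1.54] 0.0 0.0
24 [0.25 0.79 0.39 1.66 0.22 0.74 1.41] 0.0 0.0
32 [0.12 0.85 0.49 1.66 0.29 0.74 1.3 ] 0.0 0.0
40 [0.01 0.93 0.59 1.66 0.34 0.76 1.19] 0.0 0.0
48 [-0.08  1.02  0.67  1.65  0.39  0.78  1.1 ] 0.0 0.0
56 [-0.15  1.12  0.73  1.64  0.42  0.82  1.03] 0.0 0.0
64 [-0.21  1.22  0.78  1.61  0.45  0.87  0.96] 0.0 0.0
72 [-0.25  1.32  0.83  1.58  0.47  0.93  0.9 ] 0.0 0.0
80 [-0.28  1.43  0.86  1.54  0.49  1.    0.85] 0.0 0.0
88 [-0.29  1.53  0.89  1.49  0.51  1.07  0.81] 0.0 0.0
```

View pics/b.png

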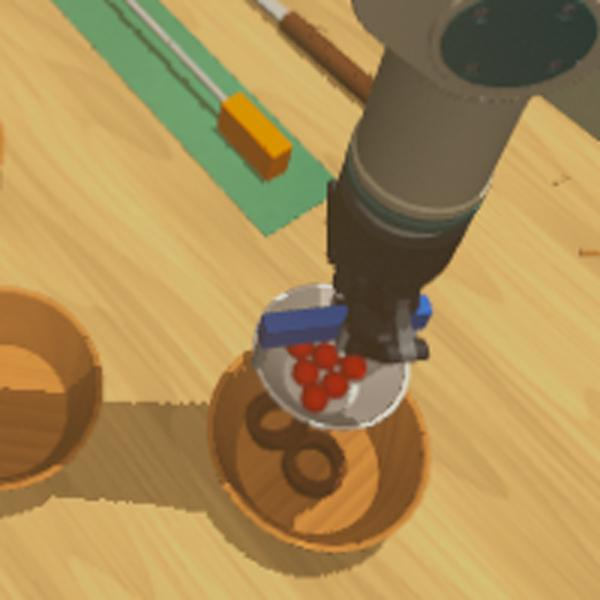

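```bash
python3 -m inch '[0,0,0.4,-0.2,-5,0,0,0,0,0.7,-0.35,-10,0,0,0,0,1.0,-0.5,-15,0,0,0,0,1.4,-0.65,-20,0,0,0,0,1.7,-0.8,-25,0,0,0,0,2.0,-0.95,-30,0,0,0,0,2.3,-1.1,-35,0,0,0,0,2.55,-1.2,-40,0,0,0,0,2.55,-1.2,-40,0,0]'; python3 - <<'E'
from h import *
q=ctrl.read_state()['qpos']; s,R=toolT(); print(q, 'bar',s['eef_pos']-18.5*R[:,1],R[:,1],R[:,2])
s=cam('side');crop(s,300,200,500,400,3,'b.png')
from ik import *
P,_=fk(q,Lof(340),(1,-1,1,-1,1,-1),Rt,True);print(P[3],_[:,1]); P,_=fk(q,Lof(380),(1,-1,1,-1,1,-1),Rt,True);print(P[3],s['t'][:0])
E
```

```text
clock: 31.35
eef_pos: [481.9, -447.3, 175.9]
tool_rot: [-2.268, 0.004, -0.516]
force: [0.5, 0.6, -3.7]
width: 13.0
[0.06206584 0.84601161 0.5201819  1.65593664 0.43306926 0.82271779
 1.17918658] bar [ 487.8056255  -436.96021517  190.06268896] [-0.31875988 -0.55697684 -0.76692173] [ 0.37609639  0.66838105 -0.64173069]
[ 483.16746434 -443.46044251  176.13393411] [-0.31875988 -0.55697684 -0.76692173]Traceback (most recent call last):
  File "<stdin>", line 5, in <module>
TypeError: tuple indices must be integers or slices, not str
```

View pics/b.png

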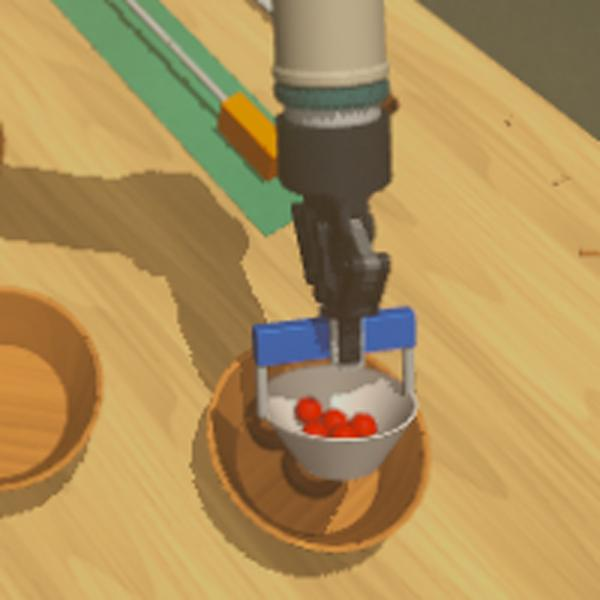

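```bash
python3 -m inch '[0,0,0.92,0.21,-4,0,0,0,0,1.84,0.42,-8,0,0,0,0,2.75,0.63,-12,0,0,0,0,2.73,0.54,-15,0,0,0,0,2.7,0.44,-18,0,0,0,0,2.66,0.35,-21,0,0,0,0,2.62,0.26,-24,0,0,0,0,2.58,0.17,-27,0,0,0,0,2.54,0.08,-30,0,0,0,0,2.48,0,-33,0,0]'; python3 - <<'E'
from h import *
q=ctrl.read_state()['qpos']; s,R=toolT(); print(q, 'bar',s['eef_pos']-18.5*R[:,1],R[:,1])
s=cam('side');crop(s,300,200,500,400,3,'b.png')
E
```

```text
clock: 32.4
eef_pos: [471.7, -466.7, 160.6]
tool_rot: [-2.842, -0.003, -0.523]
force: [-0.1, -0.7, -3.4]
width: 13.6
[-0.18877168  1.24702463  0.78735333  1.62137439  0.6054027   0.92210733
  0.84080691] bar [ 480.48591277 -451.33534467  166.00782559] [-0.47660612 -0.82820216 -0.29483519]
```

View pics/b.png

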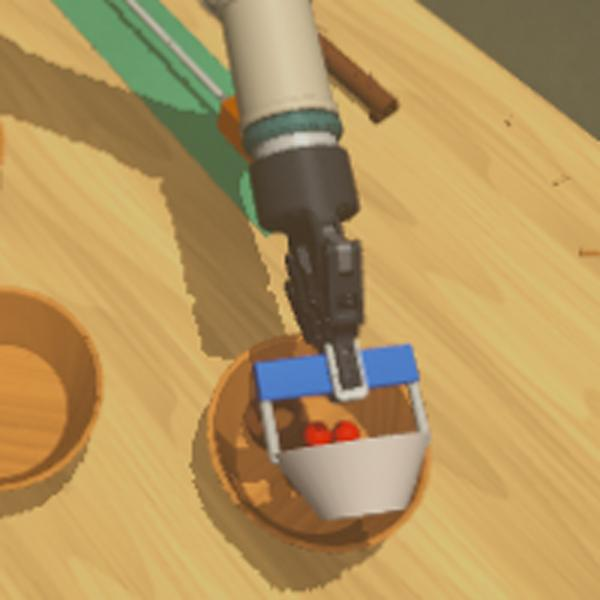

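```bash
python3 -m inch '[0,0,-0.15,-0.05,-3,0,0,0,0,-0.3,-0.1,-6,0,0,0,0,-0.45,-0.2,-9,0,0,0,0,-0.6,-0.25,-12,0,0,0,0,-0.75,-0.3,-15,0,0,0,0,-0.9,-0.4,-18,0,0,0,0,-1,-0.45,-21,0,0,0,0,-1.1,-0.5,-24,0,0,0,0,-1.1,-0.5,-24,0,0,0,0,-1.1,-0.5,-24,0,0,0,0,-1.1,-0.5,-24,0,0]'; python3 - <<'E'
from h import *
q=ctrl.read_state()['qpos']; s,R=toolT(); print(q, 'bar',s['eef_pos']-18.5*R[:,1],R[:,1])
s=cam('side');crop(s,300,200,500,400,3,'b.png');t=cam('top');crop(t,400,130,550,260,5,'a.png')
E
```

```text
clock: 33.55
eef_pos: [476.3, -458.3, 169.3]
tool_rot: [3.022, -0.002, -0.522]
force: [0.2, -0.8, -2.4]
width: 12.9
[-0.26033321  1.54048621  0.89297623  1.51521774  0.65315194  1.1362471
  0.72243806] bar [ 485.44750242 -442.36508747  167.07845775] [-0.49494663 -0.86066483  0.11951522]
```

View pics/b.png

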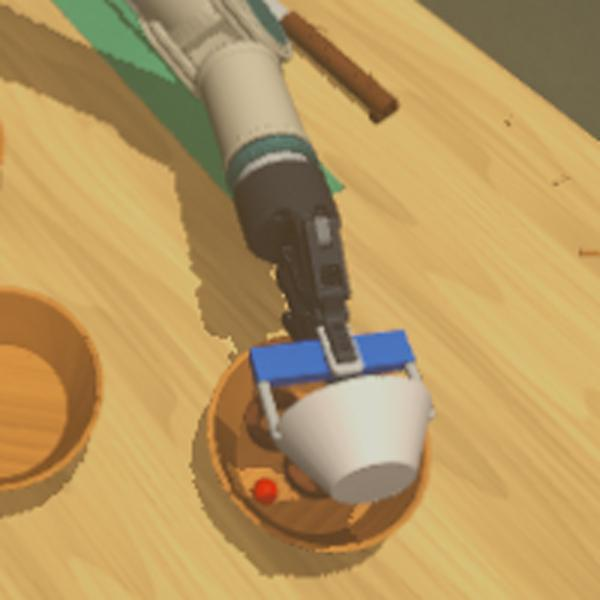

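View pics/a.png

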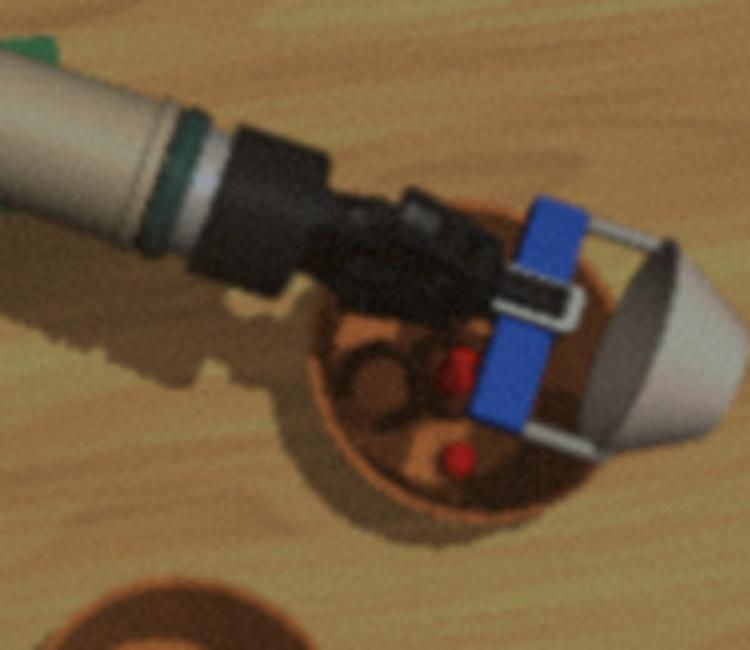

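```bash
python3 -m inch '[0,0,0.1,-1,3,0,0,0,0,0.3,-2,8,0,0,0,0,0.4,-3,14,0,0,0,0,0.4,-3.7,20,0,0,0,0,0.3,-4,27,0,0,0,0,0.2,-3.9,34,0,0,0,0,0,-3.7,41,0,0,0,0,-0.1,-3.5,49,0,0,0,0,-0.27,-3.4,57,0,0,0,0,-0.27,-3.4,57,0,0]'; python3 - <<'E'
from h import *
q=ctrl.read_state()['qpos']; s,R=toolT(); print(q, 'bar',s['eef_pos']-18.5*R[:,1],R[:,1])
s=cam('side');crop(s,300,200,500,400,3,'b.png');t=cam('top');crop(t,400,130,550,260,5,'a.png')
E
```

```text
clock: 34.65
eef_pos: [475.5, -457.4, 207.9]
tool_rot: [-2.269, -0.008, -0.531]
force: [-0.6, -2.2, -1.1]
width: 13.0
[0.06168184 0.80736935 0.55246601 1.64221775 0.41433423 0.85476041
 1.22265932] bar [ 481.46551876 -447.09507871  222.06001695] [-0.3203394  -0.55757427 -0.7658287 ]
```

View pics/b.png

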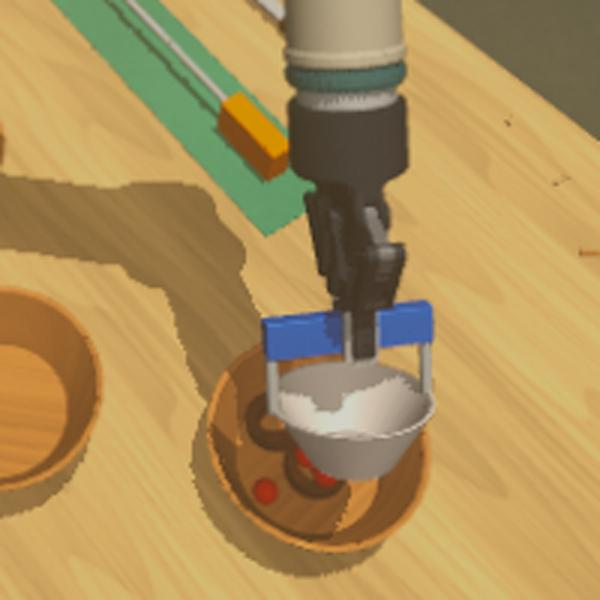

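View pics/a.png

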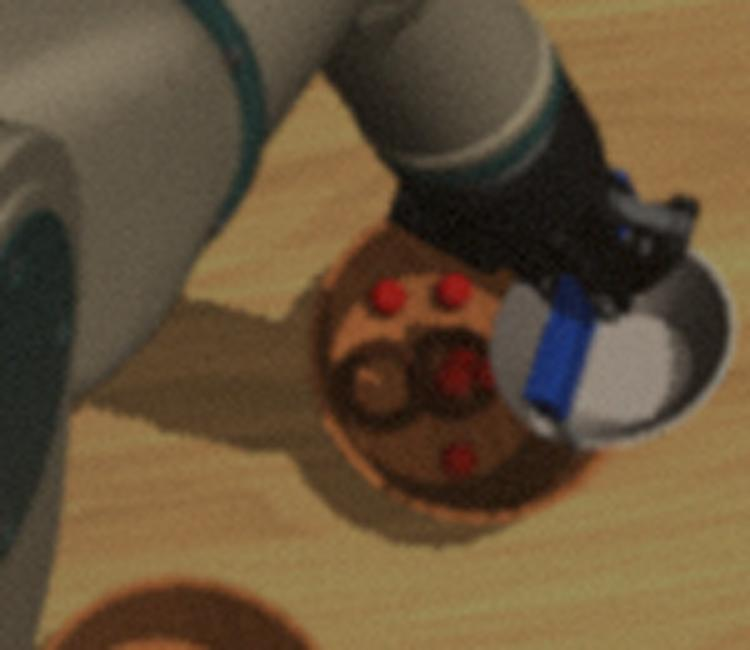

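```bash
python3 - <<'E'
from h import *
print(relrot((650,-400,200),60))
E
```

```text
(array([12.25, -8.24, 10.2 ]), array([ 4.006e+01, -1.000e-02,  4.000e-02]))
```

```bash
python3 -m inch '[0,0.5,-0.5,0.5,4,0,0,0,2,-1.5,2,9,0,0,0,4,-3,4,15,0,0,0,6.5,-4.5,6,21,0,0,0,9,-6,8,27,0,0,0,11,-7.2,9.5,33,0,0,0,12.2,-8.2,10.2,40,0,0,0,12.2,-8.2,10.2,40,0,0,0,12.2,-8.2,10.2,40,0,0]'; python3 - <<'E'
from h import *
print(relrot((650,-400,78),60),ctrl.read_state()['qpos'])
s=cam('side');crop(s,300,180,500,380,3,'b.png');t=cam('top');crop(t,380,60,550,260,3,'a.png')
E
```

```text
clock: 35.65
eef_pos: [649.3, -397.5, 195.4]
tool_rot: [-1.574, 0.006, -0.52]
force: [-0.4, 0.4, -2.6]
width: 12.9
(array([ 0.26, 11.74, -0.14]), array([ 0.19,  0.22, -0.37])) [ 0.46291488  0.8454667   0.10456034  1.17047344 -0.08250623  1.13613234
  1.61869475]
```

View pics/b.png

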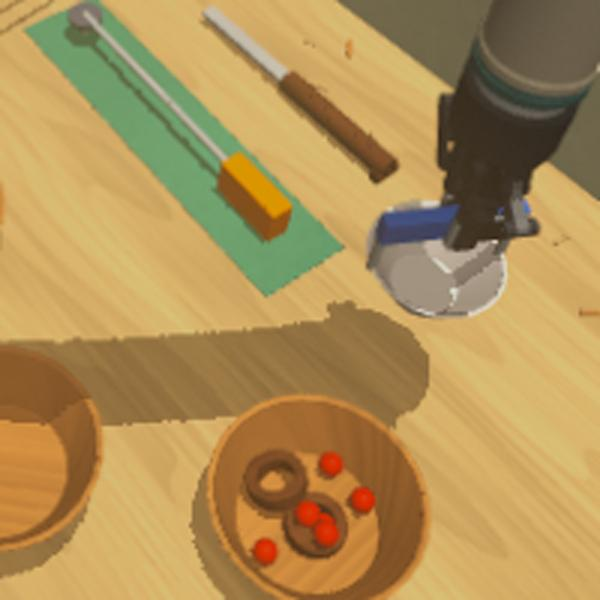

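View pics/a.png

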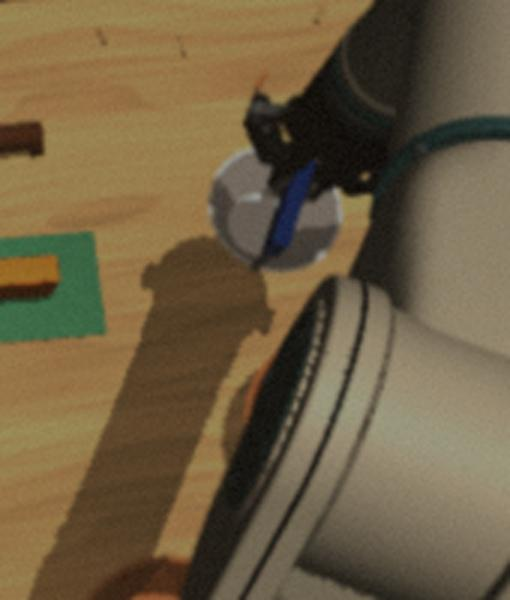

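```bash
python3 - <<'E'
from h import *
s=cam('side');crop(s,360,300,450,390,8,'b.png')
cv2.imwrite('pics/full.png',s['img'][:,:,::-1])
E
```

```text
(no output)
```

View pics/b.png

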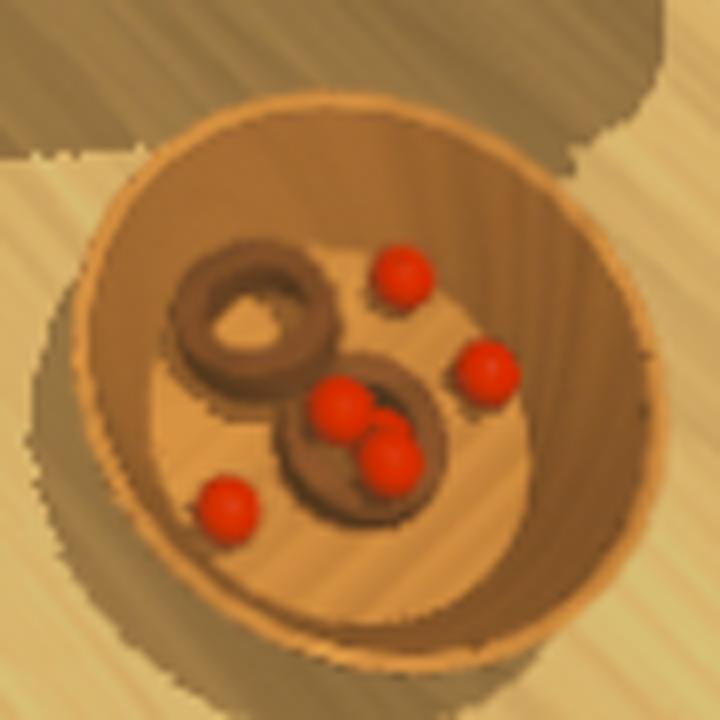

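View pics/full.png

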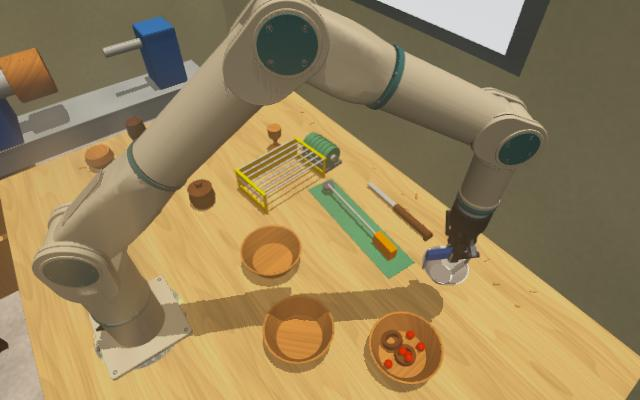

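```bash
python3 -m inch '[0,0,2,0,0,0,0,0,0,5,0,0,0,0,0,0,8,0,0,0,0,0,0,10,0,0,0,0,0,0,11,0,0,0,0,0,0,11.6,0,0,0,0,0,0,11.9,0,0,0,0,0,0,12.1,0,0,0,0,0,0,12.1,0,0,0,0]'; python3 - <<'E'
from h import *
s=cam('side');crop(s,380,180,500,300,6,'b.png')
E
```

```text
clock: 36.7
eef_pos: [651.1, -399.1, 78.8]
tool_rot: [-1.571, -0.001, -0.52]
force: [0.0, 0.7, -2.8]
width: 12.9
```

View pics/b.png

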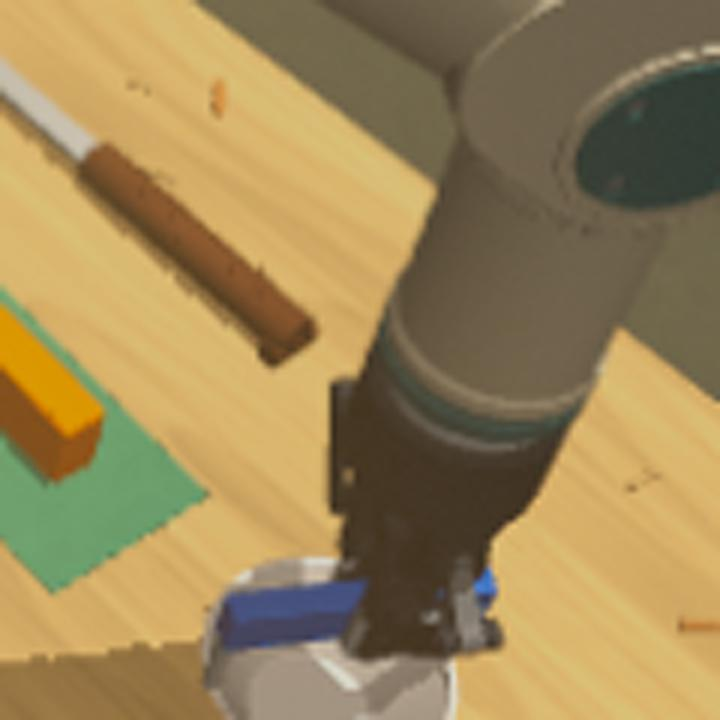

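Step down until contact shows in the force.

```bash
python3 -m inch '[0,0,0.2,0,0,0,0,0,0,0.3,0,0,0,0,0,0,0.4,0,0,0,0,0,0,0.4,0,0,0,0]'
```

```text
clock: 37.15
eef_pos: [650.6, -398.7, 73.7]
tool_rot: [-1.571, 0.0, -0.52]
force: [-0.2, 1.1, -1.2]
width: 13.2
```

```bash
python3 -m inch '[0,0,0.1,0,0,0,0,0,0,0.2,0,0,0,0,0,0,0.2,0,0,0,0]'
```

```text
clock: 37.45
eef_pos: [651.0, -398.9, 73.3]
tool_rot: [-1.571, -0.001, -0.52]
force: [-1.6, 0.8, 5.3]
width: 13.2
```

```bash
python3 -m inch '[0.5,0,0.1,0,0,0,0,1,0,0.1,0,0,0,0,1,0,0.1,0,0,0,0,1,0,0,0,0,0,0,1,0,-3,0,0,0,0,1,0,-7,0,0,0,0,1,0,-12,0,0,0,0,1,0,-17,0,0,0,0,1,0,-22,0,0,0,0,1,0,-22,0,0,0,0]'; python3 - <<'E'
from h import *
s=cam('side');crop(s,300,160,500,400,2.5,'b.png');cv2.imwrite('pics/full.png',s['img'][:,:,::-1])
t=cam('top');crop(t,240,50,560,260,2.5,'a.png')
E
```

```text
clock: 38.45
eef_pos: [654.2, -401.2, 302.0]
tool_rot: [-1.571, -0.017, -0.52]
force: [1.0, -0.3, 1.3]
width: 85.1
```

View pics/b.png

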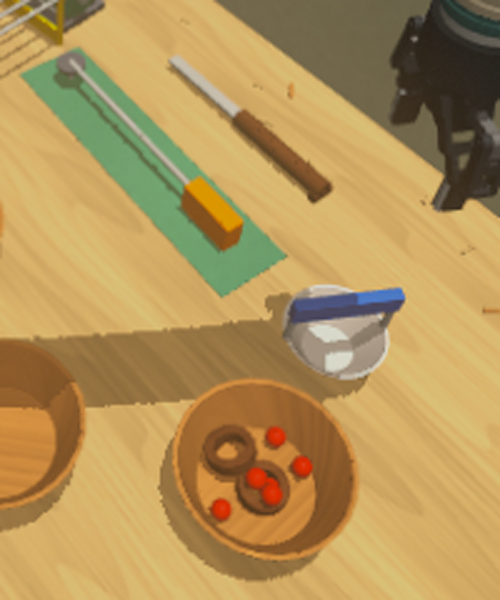

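View pics/a.png

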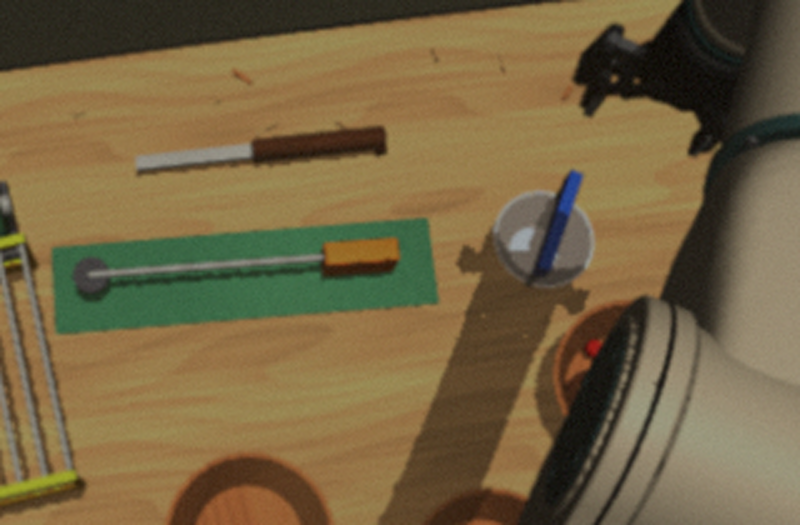

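```bash
python3 - <<'E'
from h import *
t=cam('top')
g=cast(t,np.array([362,249])/2.5+[240,50],46)[0]; p=cast(t,np.array([92,273])/2.5+[240,50],34)[0]
c=np.array([664.5,-77.2]);u=np.array([25,410.5]);u/=np.linalg.norm(u);n=np.array([u[1],-u[0]])
for q in(g,p): print(q.round(),(q[:2]-c)@n,(q[:2]-c)@u)
b=np.array([[575,178],[543,268]])/2.5+[240,50];print('bar ends',cast(t,b,105))
cv2.imwrite('pics/ftop.png',t['img'][:,:,::-1]); print(ctrl.read_state()['qd'].round(3))
E
```

```text
[ 660. -203.   46.] 2.9178864709089884 -125.78198293254349
[678.  84.  34.] 3.2442081695466585 162.17996495959247
bar ends [[ 686.67226117 -422.31166429  105.        ]
 [ 596.539577   -369.05950039  105.        ]]
[-0.001  0.032 -0.003  0.03  -0.     0.001 -0.   ]
```

View pics/ftop.png

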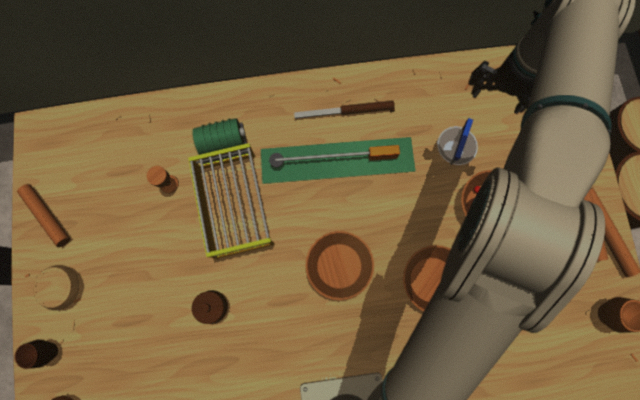

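```bash
python3 -c "
from cell import finish_job
print(finish_job())"
```

```text
the job is handed in; nothing more can be done
None
```

The job is done and handed in at about 38.5 s of the 210 s allowed; the hand-in gave no verdict.

- **Rings:** Two rings were present. I drew each one out through the guard's open side with the hooked rod, and the fingers touched them only once they were clear. Both are in the rightmost bowl.
- **Hooked rod:** It stands on the green place, with grip and tip each about 3 mm from the long centre line.
- **Beads:** I tipped the cup to 97° over the bowl. The last pictures show five beads in the bowl, plus a partly hidden sixth inside one ring. The cup is empty.
- **Cup and bowl:** Both stand upright on the bench, the cup at about x 650, y −400 mm. I judged their uprightness by eye.
- **Bystanders:** The goblet, pot and gouge are in the same image positions as at the start.
- **Robot:** The gripper is open, about 200 mm above the cup's bar and touching nothing.

No check failed. One reading was off: both rings gripped at 46 mm rather than their nominal 50 mm, so I shifted the first grip and tried again, with the same result. Both rings held and lifted normally.

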